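Load the drilling jig: bush flats up, plate on, clamp shut

ROBOT

A 7-joint arm with a two-finger parallel gripper is mounted at the origin on the work surface. World frame = base frame: x ahead of the robot, y to its left, z up, the work surface at z = 0. Lengths are in m, angles in rad, forces in N, time in s.
With the tool pointing down it reaches from about 0.425 to 0.825 m from the base axis. Payload 3.6 kg.
Tool frame: the origin (TCP) lies on the mounting face of the last link; the fingertips stand 186 mm ahead of it and the grasp point (between the pads) lies 167 mm ahead of it (r.grasp_offset is the z of the grasp point in the tool frame, in m); z points along the fingers, y is the line along which they close (so a half turn about z gives the same grasp; the last joint's range is limited). The gripper opens to 93 mm and grips with 3 to 60 N. Pads are 15 mm wide; open, the fingers measure 128 mm over their backs; the gripper's body (75 mm by 188 mm) begins 65 mm behind the grasp point.
Start: joints at [-1.133, 0.615, -0.013, 1.423, 0.008, 1.103, -0.04], TCP at [0.291, 0.581, 0.405] pointing down, gripper open.
Joint ranges: [-3.12, 3.12], [-0.3, 2.06], [-1.34, 1.32], [0.26, 2.42], [-1.36, 4.5], [0.01, 1.98], [-2.84, 2.84]. Speed limits (rad/s): [2.79, 2.79, 3.14, 3.14, 3.14, 3.14, 3.14].

INTERFACE

Orientations are given as [roll, pitch, yaw] about the fixed x, y, z axes, in that order (R = Rz(yaw) Ry(pitch) Rx(roll)).
In Python, from rig import r gives the robot as it stands. The module is installed in compiled form; this text tells all that it offers.
- The arm moves only by the tool apply_moves, never from a script. Its argument "plan" is a list of rows, each a list of 5 numbers: the shift along the tool's x, y, z in mm, then the turn about the tool's z in rad, then the opening, from 0 (shut) to 1 (fully open). In form: [[dx, dy, dz, spin, gripper], ...]. A call has 1 to 10 rows; each row shifts and turns the commanded pose from where the row before left it, along the tool's axes as they then stand; what a row does not reach is not made up. A row lasts 1/12 s, in which the tool goes at most 41.7 mm and 7.16 degrees, less where a joint would pass 70% of its speed; a pose out of reach is approached as far as the arm can. A call is refused whole if a number of a shift passes 41.7 or a number of a turn 0.125, either way. A call with a gripper value outside its range is refused whole. The fingers move at their own pace and stop on an object; "squeeze" is the grip in N (left out, the last holds). Time passes only in rows, so rows that do not move let the fingers close. It gives the time, the measured TCP pose, the force, the opening and the grip force at its end, in the units of the state.
- r.observe(): the state, without advancing time (a new reading comes with each control period).
- r.read_camera(name): name is "side" or "top" or "wrist"; returns the picture (480x640x3 uint8, red, green, blue); there is no depth.
- r.camera_params(name): a dict with "fx", "fy", "cx", "cy" (pixels), "origin" and "rotation" of the camera in the world. Camera axes: x right, y down, z forward; pixel columns grow to the right and rows downward; lengths in m; the calibration is good to about 2 mm. A picture is of the moment at which its call begins: read the wrist's pose just before it. camera_params takes no time and is no camera call; for the wrist camera it gives the pose at the moment of the call.
- r.sign_off(): hands the job in; it is judged then, once.
The state is a dict: "time_s": time; "qpos": joint angles; "qd": joint speeds; "joint_efforts": joint torques, N m; "tcp_pos": TCP position; "eef_rot": TCP orientation; "wrist_force": force on the tool from outside, world axes, zero at the start; "ft_torque": the same for the moment, N m; "opening": opening from 0.0 (shut) to 1.0 (fully open); "grasp_force": force on a finger pad.
Only numpy, scipy, OpenCV 4.12 (cv2) and the standard library are available. Lean on these libraries where they do the work, as an engineer would, in place of code of your own. Each camera call takes 0.05 s, during which the arm holds its last target. There are 200 camera calls.

TASK

The drilling jig stands closed and empty: load it for drilling the grub-screw holes. Swing its clamp aside, lift the drill plate off the two pins and lay it flat on the bench. Take every steel bush from the wooden rack, lay each lengthwise in the middle of its own V groove of the jig, and turn it until its milled flat faces squarely up. When all the bushes lie so, hang the drill plate back on both pins, fully down on the end posts, without disturbing the bushes, and swing the clamp fully over the end of the plate again. Leave the other tools on the bench where they are.

Things in the scene. Friction and masses are not known exactly. Their poses are not given: they have to be found in the camera images.
- jig: Steel drilling jig, fixed: base 110 x 300 x 12 mm, a V block with three parallel 90-degree grooves (stations) 76 mm apart, and end posts 44 x 24 mm, tops 68 mm above the bench, at y = -112 and +112 mm, each with a pin. Origin at bench height under the V block's middle; x along the grooves, y across, z up. The V block is 54 mm wide along x, so a bush's ends stand clear of it; lands 46 mm high.
- station0 (a point): The point of the jig where the middle of a bush lying in V groove 0 belongs, on its axis, 48 mm above the bench; axes as the jig's (x along the groove).
- station1 (a point): The point of the jig where the middle of a bush lying in V groove 1 belongs, on its axis, 48 mm above the bench; axes as the jig's (x along the groove).
- station2 (a point): The point of the jig where the middle of a bush lying in V groove 2 belongs, on its axis, 48 mm above the bench; axes as the jig's (x along the groove).
- pin0 (a point): Foot of the bullet-nosed pin at the jig's y = -112 mm, at the top face of the end post, 68 mm above the bench, on which the drill plate rests. The pin is 10 mm thick, straight for 12 mm, then tapers to 4.4 mm at its tip 22 mm above this point.
- pin1 (a point): Foot of the bullet-nosed pin at the jig's y = 112 mm, at the top face of the end post, 68 mm above the bench, on which the drill plate rests. The pin is 10 mm thick, straight for 12 mm, then tapers to 4.4 mm at its tip 22 mm above this point.
- rack: Wooden V rack, fixed to the bench, in which the bushes lie at the start: base 110 x 222 x 12 mm, block 54 mm wide along x with three parallel V grooves along its x at y = -80, 0 and +80 mm; lands 46 mm and the axes of the bushes 48 mm above the bench. Origin at bench height under its middle, z up.
- bush0: Steel bush, 0.42 kg, in rack groove 0 at the start, or absent: a dark round sleeve 64 mm long, 36 mm across, with one bright flat milled on the middle 32 mm of its length (25 mm wide, 31 mm across the flat). Origin mid-length on its axis; z along the axis, x squarely out of the flat. It starts at any roll and lies still at any roll. Held by both end faces it is turned by leaning the gripper.
- bush1: Steel bush, 0.42 kg, in rack groove 1 at the start, or absent: a dark round sleeve 64 mm long, 36 mm across, with one bright flat milled on the middle 32 mm of its length (25 mm wide, 31 mm across the flat). Origin mid-length on its axis; z along the axis, x squarely out of the flat. It starts at any roll and lies still at any roll. Held by both end faces it is turned by leaning the gripper.
- bush2: Steel bush, 0.42 kg, in rack groove 2 at the start, or absent: a dark round sleeve 64 mm long, 36 mm across, with one bright flat milled on the middle 32 mm of its length (25 mm wide, 31 mm across the flat). Origin mid-length on its axis; z along the axis, x squarely out of the flat. It starts at any roll and lies still at any roll. Held by both end faces it is turned by leaning the gripper.
- drill_plate: Loose aluminium drill plate, 60 x 316 x 8 mm, about 0.42 kg; at the start on the pins of the jig under the closed clamp. Origin in the middle of its underside; y along its length, x across, z up. Its two pin holes, 13 mm, lie at y = -112 and +112 mm on its middle line, three drill bushes with 11 mm holes at y = -76, 0 and +76 mm. It may go on the pins either way round.
- grip_bar (a point): Middle of the plate's grip bar, an upright bar 10 mm thick (x), 90 mm long (y), 30 mm high (z) that stands on the plate at x = +21 mm; this point is 23 mm above the plate's underside, the bar's top 38 mm. Axes as the plate's.
- clamp (a joint): Swing clamp, rad: a strap 14 x 8 mm, reaching 48 mm, turning level about a post at the jig's x = -46, y = +150 mm. 0: fully open, strap along the jig's +y; it grows clockwise seen from above; at 1.57 the strap points along the jig's +x, over the end of the plate (stop at 1.6). Its underside is 79 mm above the bench, 3 mm over a seated plate. About 4 N at the knob turns it; it stays where left.
- clamp_knob (a point): Middle of the clamp's upright black knob, 16 mm thick and 24 mm high, on top of the strap 28 mm from the pivot; this point is 99 mm above the bench.
- clamp_pivot (a point): The clamp's upright pivot axis, 79 mm above the bench (underside of the strap).
- ring_mandrel: Tapered steel ring mandrel, 330 mm long, 25 mm at its thickest, lying on the bench; origin at its thin end. Not part of the job: leave it alone.
- acid_bowl: White ceramic bowl, 120 mm wide, 55 mm high; origin under its middle. Not part of the job: leave it alone.
- flux_jar: Glass jar with a red cap, 60 mm wide, 75 mm high; origin under its middle. Not part of the job: leave it alone.
- chasing_hammer: Hammer lying on the bench; origin within it, at bench height. Not part of the job: leave it alone.
- bench_brush: Bench brush lying on the bench; origin within it, at bench height. Not part of the job: leave it alone.
- dapping_block: Steel block, 60 mm cube, 0.9 kg; origin under its middle. Not part of the job: leave it alone.
- flat_pliers: Steel flat-nose pliers lying on the bench, 160 mm long; origin under the rivet. Not part of the job: leave it alone.
Mind the look-alikes: they are no part of the job. What is shaped like the bush0 but pink is not meant.

How it is judged:
By the outcome, as a careful person would: the job done as asked, in the order asked, and still so for the second after the job is handed in, with the robot touching nothing.
Of bush0, bush1, bush2 only 2 to 3 are there at a start; the rules pass over those that are not, and their reading is None.
At some moment in a run one of drill_plate may be knocked a few centimetres aside while the robot is not near it.
It also fails if it takes over 210 s, if anything falls off the work surface, if the arm or the gripper's body presses on something with over 40 N, if the wrist force passes 120 N, or if a joint passes its speed limit or range.

## Working session

There is one attempt and no reset: what is moved stays moved. The work goes in short steps, Python scripts to look and compute and a tool call to move; the robot and the scene stay as the last step left them, time stands still between calls to the robot, and variables do not carry over. Pictures are saved under pics/ and viewed, at most 14 in all, crops included, and the job is handed in when it is done.

Besides the shell and the picture viewer there is one more tool, called after "Emit:" as name(argument=value, ...) on one line, values as JSON. apply_moves: Moves the arm, as the interface text tells. Its arguments: {"type":"object","properties":{"plan":{"type":"array","items":{"type":"array","items":{"type":"number"}}},"squeeze":{"type":"number"}},"required":["plan"]}

```bash
mkdir -p pics; cat > h.py <<'E'
from rig import r
import numpy as np, cv2
def snap(n,f):
    p=r.camera_params(n); im=r.read_camera(n); cv2.imwrite('pics/'+f+'.png',im[:,:,::-1]); return p,im
def load(f): return cv2.imread('pics/'+f+'.png')
def ray(p,u,v):
    R=np.array(p['rotation']); d=R@np.array([(u-p['cx'])/p['fx'],(v-p['cy'])/p['fy'],1]); return np.array(p['origin']),d
def hit(p,u,v,z):
    o,d=ray(p,u,v); return o+d*(z-o[2])/d[2]
def proj(p,X):
    c=np.array(p['rotation']).T@(np.array(X)-np.array(p['origin'])); return p['fx']*c[0]/c[2]+p['cx'],p['fy']*c[1]/c[2]+p['cy']
E
python3 - <<'E'
from h import *
print(r.observe())
for n in('top','side'):
    p,i=snap(n,n+'0'); print(n,p)
E
```

```text
{'time_s': 0.0, 'qpos': array([-1.132498  ,  0.61593513, -0.01260785,  1.42486759,  0.00809106,
        1.10338846, -0.04043213]), 'qd': array([-4.25213370e-04,  1.52529340e-03, -5.08770199e-04, -9.28638929e-04,
       -1.09220255e-05, -5.05670672e-04,  1.03676151e-03]), 'joint_efforts': array([-2.84636335e-04, -4.58936691e+01,  2.08573043e-01, -1.65742439e+01,
       -6.10848726e-02,  2.04891973e-02,  2.20239144e-04]), 'tcp_pos': array([0.29120923, 0.58077664, 0.40358063]), 'eef_rot': array([-3.13904434e+00,  3.32055009e-05,  2.67681753e+00]), 'wrist_force': array([ 0.24097238, -0.27990948, -0.25227533]), 'ft_torque': array([ 0.01573267, -0.00663869, -0.02875421]), 'grasp_force': 0.0, 'opening': 0.9987034096379169}
top {'fx': 555.5538935104508, 'fy': 555.5538935104508, 'cx': 329.4353002162778, 'cy': 235.70471370949298, 'origin': array([0.27043169, 0.01288416, 1.29723938]), 'rotation': array([-2.92113374,  0.0053247 , -1.72124027])}
side {'fx': 525.1341796881093, 'fy': 525.1341796881093, 'cx': 323.04624144943415, 'cy': 240.853965730374, 'origin': array([ 0.02409871, -0.84887696,  0.79119314]), 'rotation': array([-2.17992139, -0.01431432, -0.52768351])}
```

```bash
sed -i "s/^import numpy.*/&\nfrom scipy.spatial.transform import Rotation as Ro/; s/np.array(p\['rotation'\])/Ro.from_euler('xyz',p['rotation']).as_matrix()/" h.py; cat h.py | head -14
```

```text
from rig import r
import numpy as np, cv2
from scipy.spatial.transform import Rotation as Ro
def snap(n,f):
    p=r.camera_params(n); im=r.read_camera(n); cv2.imwrite('pics/'+f+'.png',im[:,:,::-1]); return p,im
def load(f): return cv2.imread('pics/'+f+'.png')
def ray(p,u,v):
    R=Ro.from_euler('xyz',p['rotation']).as_matrix(); d=R@np.array([(u-p['cx'])/p['fx'],(v-p['cy'])/p['fy'],1]); return np.array(p['origin']),d
def hit(p,u,v,z):
    o,d=ray(p,u,v); return o+d*(z-o[2])/d[2]
def proj(p,X):
    c=Ro.from_euler('xyz',p['rotation']).as_matrix().T@(np.array(X)-np.array(p['origin'])); return p['fx']*c[0]/c[2]+p['cx'],p['fy']*c[1]/c[2]+p['cy']
```

View pics/top0.png

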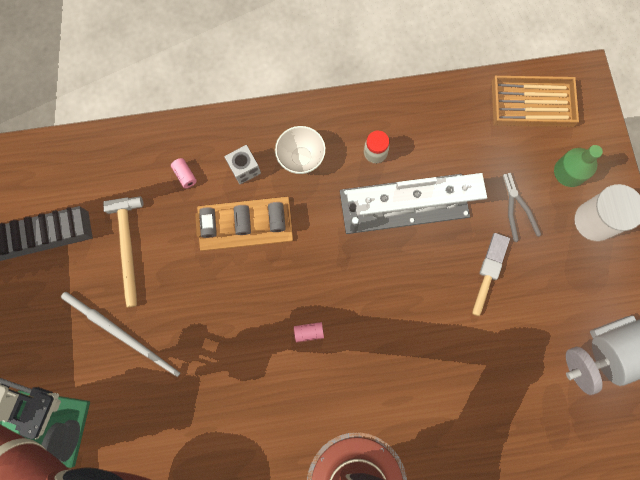

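View pics/side0.png

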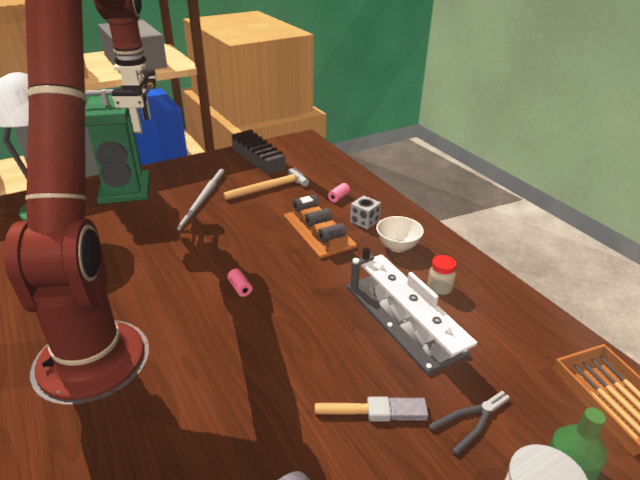

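```bash
python3 - <<'E'
from h import *
i=load('top0'); a=cv2.resize(i[165:240,335:495],None,fx=5,fy=5,interpolation=2)[:,:800]; b=cv2.resize(i[190:255,190:300],None,fx=3,fy=3,interpolation=2)
c=np.zeros((375+195,800,3),np.uint8); c[:375]=a; c[375:,:330]=b
s=load('side0')[225:375,335:485]; cv2.imwrite('pics/c1.png',c)
p=r.camera_params('top')
for n,u,v,z in[('bushL',208,222,.048),('bushM',242,220,.048),('bushR',277,217,.048),('jigL',345,215,.076),('plR',485,188,.076),('bowl',300,150,.05),('jar',377,145,.075),('pinkA',183,173,.02),('pinkB',308,332,.02),('dap',242,165,.06),('brush',497,245,0.02),('hammer',123,205,0.02),('pliers',512,180,0)]: print(n,hit(p,u,v,z).round(3))
E
```

```text
bushL [0.623 0.251 0.048]
bushM [0.616 0.173 0.048]
bushR [0.611 0.091 0.048]
jigL [ 0.584 -0.064  0.076]
plR [ 0.599 -0.391  0.076]
bowl [0.765 0.016 0.05 ]
jar [ 0.74  -0.164  0.075]
pinkA [0.762 0.304 0.02 ]
pinkB [0.34  0.058 0.02 ]
dap [0.745 0.156 0.06 ]
brush [ 0.473 -0.408  0.02 ]
hammer [0.703 0.453 0.02 ]
pliers [ 0.629 -0.486  0.   ]
```

View pics/c1.png

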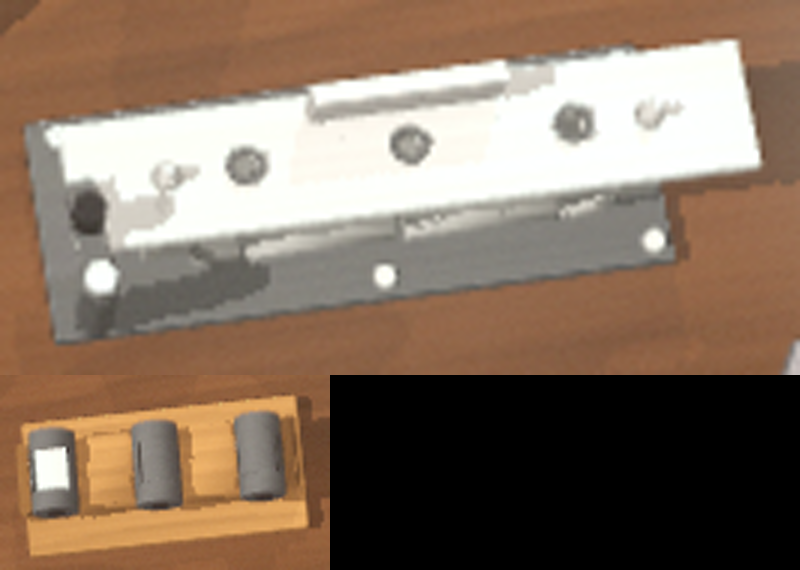

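```bash
python3 - <<'E'
from h import *
p=r.camera_params('top')
a=hit(p,335+168/5,165+174/5,.088);b=hit(p,335+650/5,165+112/5,.088)
d=(a-b)[:2];print(a,b,np.linalg.norm(d),'yaw',np.arctan2(-d[0],d[1]),(a+b)/2)
for u,v,z in[(28,125,.012),(55,342,.012),(672,260,.012),(90,210,.111),(100,278,.09),(163/1,176,.09),(45,130,.076),(740,42,.076),(765,163,.076),(125,245,.076)]: print(hit(p,335+u/5,165+v/5,z).round(4))
print('rack')
for u,v,z in[(20,50,.012),(30,180,.012),(308,150,.012),(297,20,.012),(52,97,.048),(157,89,.048),(260,81,.048)]: print(hit(p,190+u/3,190+v/3,z).round(4))
w=r.camera_params('wrist');o=r.observe();R=Ro.from_euler('xyz',o['eef_rot']);print(w,R.inv().apply(w['origin']-o['tcp_pos']),(R.inv()*Ro.from_euler('xyz',w['rotation'])).as_matrix().round(3), R.as_matrix().round(3))
E
```

```text
[ 0.60825702 -0.12144002  0.088     ] [ 0.60400227 -0.34268157  0.088     ] 0.22128246257815828 yaw -0.019228832528536154 [ 0.60612965 -0.23206079  0.088     ]
[ 0.664  -0.0671  0.012 ]
[ 0.5558 -0.0632  0.012 ]
[ 0.551  -0.3604  0.012 ]
[ 0.5907 -0.082   0.111 ]
[ 0.5645 -0.0831  0.09  ]
[ 0.6071 -0.1188  0.09  ]
[ 0.6409 -0.0705  0.076 ]
[ 0.6341 -0.394   0.076 ]
[ 0.5755 -0.3931  0.076 ]
[ 0.5815 -0.0979  0.076 ]
rack
[0.6751 0.281  0.012 ]
[0.5682 0.2837 0.012 ]
[0.5591 0.0641 0.012 ]
[0.6663 0.0584 0.012 ]
[0.6224 0.2527 0.048 ]
[0.6165 0.1717 0.048 ]
[0.6108 0.092  0.048 ]
{'fx': 365.45289389047986, 'fy': 365.45289389047986, 'cx': 318.20994683029625, 'cy': 236.921500154325, 'origin': array([0.22699948, 0.61157495, 0.3830639 ]), 'rotation': array([2.88175676e+00, 2.19291489e-03, 1.10685989e+00])} [ 0.071203   -0.00124137  0.0206443 ] [[ 0.001 -0.966 -0.257]
 [ 1.     0.001  0.   ]
 [-0.    -0.257  0.966]] [[-0.894  0.448 -0.001]
 [ 0.448  0.894 -0.002]
 [-0.    -0.002 -1.   ]]
```

```bash
cat >> h.py <<'E'
def go(x,y,z,psi):
    "needed spin, then shift (mm, tool axes after the spin) to bring grasp point to x,y,z"
    o=r.observe(); R=Ro.from_euler('xyz',o['eef_rot']); t=o['tcp_pos']
    s=(o['eef_rot'][2]-psi+np.pi)%(2*np.pi)-np.pi
    g=t+R.apply([0,0,r.grasp_offset]); d=np.array([x,y,z])-g
    c,n=np.cos(psi),np.sin(psi)
    print('t',round(o['time_s'],2),'grasp',g.round(4),'rpy',o['eef_rot'].round(4),'f',o['wrist_force'].round(1),'open',round(float(o['opening']),3),'spin',round(s,4),'shift',(1000*np.array([c*d[0]+n*d[1],n*d[0]-c*d[1],-d[2]])).round(1))
J=np.array([.606,-.232]); JY=-.019
def jig(x,y):
    c,s=np.cos(JY),np.sin(JY); return J+np.array([c*x-s*y,s*x+c*y])
E
python3 - <<'E'
from h import *
k=jig(-18,150) if 0 else jig(-.018,.150); print(k); go(*k,.16,np.pi/4-.02)
E
```

```text
[ 0.59085308 -0.08168509]
t 0.1 grasp [0.2911 0.5805 0.2364] rpy [-3.1394  0.      2.6769] f [ 0.5 -0.2 -0.1] open 0.999 spin 1.9115 shift [-242.6  685.2   76.4]
```

Emit:
apply_moves(plan=[[0,0,0,0.12,1],[0,0,0,0.12,1],[0,0,0,0.12,1],[0,0,0,0.12,1],[0,0,0,0.12,1],[0,0,0,0.12,1],[0,0,0,0.12,1],[0,0,0,0.12,1]])

```text
time_s: 0.77
tcp_pos: [0.2921, 0.5761, 0.4037]
eef_rot: [-3.135, 0.02, 1.712]
wrist_force: [-2.4, -24.1, 11.7]
opening: 1.002
grasp_force: 11.8
```

Emit:
apply_moves(plan=[[0,0,0,0.12,1],[0,0,0,0.12,1],[0,0,0,0.12,1],[0,0,0,0.12,1],[0,0,0,0.12,1],[0,0,0,0.12,1],[0,0,0,0.12,1],[0,0,0,0.11,1]])

```text
time_s: 1.43
tcp_pos: [0.2803, 0.55, 0.4049]
eef_rot: [3.105, 0.165, 0.766]
wrist_force: [-30.4, -76.8, 47.3]
opening: 0.994
grasp_force: 45.2
```

Emit:
apply_moves(plan=[[-13.5,38,0,0,1],[-13.5,38,0,0,1],[-13.5,38,0,0,1],[-13.5,38,0,0,1],[-13.5,38,0,0,1],[-13.5,38,0,0,1],[-13.5,38,0,0,1],[-13.5,38,0,0,1],[-13.5,38,0,0,1]])

```text
time_s: 2.18
tcp_pos: [0.4413, 0.2487, 0.4046]
eef_rot: [-3.141, 0.001, 0.767]
wrist_force: [0.5, 0.6, -0.4]
opening: 0.998
grasp_force: 0.0
```

Emit:
apply_moves(plan=[[-13.5,38,0,0,1],[-13.5,38,0,0,1],[-13.5,38,0,0,1],[-13.5,38,0,0,1],[-13.5,38,0,0,1],[-13.5,38,0,0,1],[-13.5,38,0,0,1],[-13.5,38,0,0,1],[-13.5,38,0,0,1],[0,0,0,0,1]])

```text
time_s: 3.02
tcp_pos: [0.5914, -0.09, 0.4049]
eef_rot: [3.134, 0.005, 0.753]
wrist_force: [-1.2, -1.3, -0.2]
opening: 1.004
grasp_force: 0.0
```

```bash
python3 - <<'E'
from h import *
k=jig(-.018,.150); go(*k,.114,np.pi/4-.02)
p,i=snap('wrist','w1'); print(proj(p,[*k,.111]), p)
E
```

```text
t 3.02 grasp [ 0.5917 -0.0915  0.2376] rpy [3.1337 0.0048 0.7535] f [-1.2 -1.3 -0.2] open 1.004 spin -0.0119 shift [  6.2  -7.7 123.6]
(np.float64(306.3625680281297), np.float64(225.010422778003)) {'fx': 365.45289389047986, 'fy': 365.45289389047986, 'cx': 318.20994683029625, 'cy': 236.921500154325, 'origin': array([ 0.64287248, -0.04257779,  0.38385764]), 'rotation': array([ 2.87618022, -0.00720287, -0.81654759])}
```

View pics/w1.png

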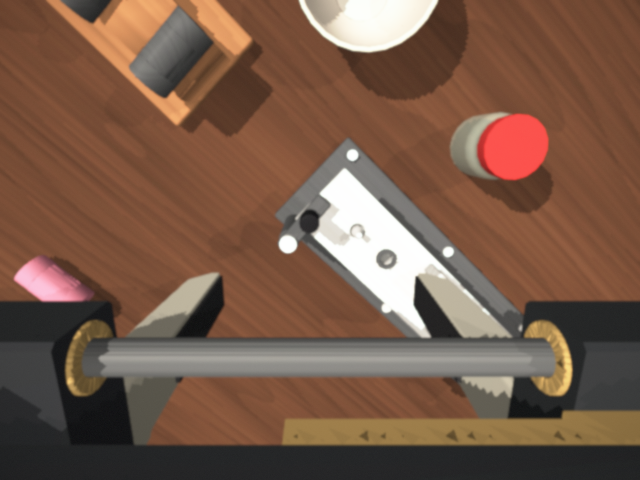

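Emit:
apply_moves(plan=[[0,0,0,0,1],[0,0,0,0,1]])

```text
time_s: 3.23
tcp_pos: [0.5908, -0.0786, 0.4041]
eef_rot: [-3.139, -0.0, 0.769]
wrist_force: [-0.1, -0.5, -0.2]
opening: 1.0
grasp_force: 0.0
```

```bash
python3 - <<'E'
from h import *
k=jig(-.018,.150); go(*k,.114,np.pi/4-.02)
p,i=snap('wrist','w2'); print(proj(p,[*k,.111]))
def blobs(m,a=15):
    n,l,s,c=cv2.connectedComponentsWithStats(m.astype(np.uint8)); return [(c[j].round(1),s[j][4]) for j in range(1,n) if s[j][4]>a]
m=np.zeros(i.shape[:2],bool); m[:,:]=i.max(2)<45; m[270:]=0; m[:150]=0
for b in blobs(m): print(b, hit(p,*b[0],.111).round(4))
# bush flats/pins whites
w=(i.min(2)>215); w[270:]=0;w[:140]=0
for b in blobs(w,10): print('w',b,hit(p,*b[0],.09).round(4))
E
```

```text
t 3.23 grasp [ 0.5905 -0.0783  0.2368] rpy [-3.1393e+00 -1.0000e-04  7.6880e-01] f [-0.1 -0.5 -0.2] open 1.0 spin 0.0034 shift [ -2.1   2.7 122.8]
(np.float64(321.61090095706686), np.float64(236.38726892201115))
(array([324.3, 225.2]), np.int32(81)) [ 0.5986 -0.077   0.111 ]
(array([328.3, 236.9]), np.int32(26)) [ 0.5942 -0.0857  0.111 ]
w (array([365.4, 165. ]), np.int32(90)) [ 0.6528 -0.0698  0.09  ]
w (array([377.8, 234.9]), np.int32(4947)) [ 0.6203 -0.1182  0.09  ]
w (array([301.4, 254. ]), np.int32(227)) [ 0.5641 -0.0841  0.09  ]
w (array([458.6, 262.5]), np.int32(77)) [ 0.6513 -0.1848  0.09  ]
```

Emit:
apply_moves(plan=[[-2,4,25,0,1],[0,0,28,0,1],[0,0,28,0,0.6],[0,0,24,0,0.6],[0,0,18,0,0.6],[0,0,0,0,0.4]])

```text
time_s: 3.78
tcp_pos: [0.5908, -0.0815, 0.2779]
eef_rot: [-3.134, 0.004, 0.77]
wrist_force: [-0.7, 0.7, 0.2]
opening: 0.766
grasp_force: 0.0
```

Emit:
apply_moves(plan=[[0,0,0,0,0],[0,0,0,0,0],[0,0,0,0,0],[0,0,0,0,0],[0,0,0,0,0],[0,0,0,0,0]], squeeze=10)

```text
time_s: 4.28
tcp_pos: [0.5924, -0.0844, 0.2825]
eef_rot: [3.141, -0.001, 0.767]
wrist_force: [0.4, -0.4, 0.2]
opening: 0.332
grasp_force: 0.0
```

```bash
python3 - <<'E'
from h import *
k=jig(-.018,.150); go(*k,.114,np.pi/4-.02)
# arc increments in tool frame
psi=.769;c,n=np.cos(psi),np.sin(psi); last=None
for a in np.linspace(1.57,0,10):
    th=a; q=jig(-.046+.028*np.sin(th),.150+.028*np.cos(th))
    if last is not None:
        d=(q-last)*1000; print((c*d[0]+n*d[1]).round(1),(n*d[0]-c*d[1]).round(1))
    last=q
E
```

```text
t 4.28 grasp [ 0.5926 -0.0845  0.1152] rpy [ 3.1406e+00 -9.0000e-04  7.6690e-01] f [ 0.4 -0.4  0.2] open 0.332 spin 0.0015 shift [ 0.7 -3.2  1.2]
3.1 -3.7
2.4 -4.2
1.7 -4.6
0.9 -4.8
0.0 -4.9
-0.8 -4.8
-1.7 -4.6
-2.4 -4.2
-3.1 -3.7
```

Emit:
apply_moves(plan=[[0,0,0,0,0],[0,0,0,0,0],[0,0,0,0,0],[0,0,0,0,0]])

```text
time_s: 4.62
tcp_pos: [0.5919, -0.084, 0.2818]
eef_rot: [-3.139, 0.0, 0.767]
wrist_force: [-2.4, 1.0, 3.7]
opening: 0.168
grasp_force: 10.0
```

Emit:
apply_moves(plan=[[3,-3.7,0,0,0],[2.4,-4.2,0,0,0],[1.7,-4.6,0,0,0],[0.9,-4.8,0,0,0],[0,-4.9,0,0,0],[-0.8,-4.8,0,0,0],[-1.7,-4.6,0,0,0],[-2.4,-4.2,0,0,0],[-3,-3.5,0,0,0],[0,0,0,0,0]])

```text
time_s: 5.45
tcp_pos: [0.5689, -0.0551, 0.2832]
eef_rot: [3.13, -0.009, 0.769]
wrist_force: [7.3, 0.4, -2.6]
opening: 0.166
grasp_force: 10.0
```

```bash
python3 - <<'E'
from h import *
k=jig(-.046,.178); go(*k,.114,np.pi/4-.02)
E
```

```text
t 5.45 grasp [ 0.5713 -0.0555  0.1159] rpy [ 3.1299 -0.0088  0.7688] f [ 7.3  0.4 -2.6] open 0.166 spin 0.0034 shift [-4.1 -7.2  1.9]
```

Emit:
apply_moves(plan=[[0,0,0,0,0],[0,0,0,0,0],[-2,-2,0,0,0],[0,0,0,0,0],[0,0,0,0,0]])

```text
time_s: 5.87
tcp_pos: [0.5662, -0.0552, 0.2832]
eef_rot: [3.13, -0.009, 0.769]
wrist_force: [7.8, 1.2, -1.0]
opening: 0.167
grasp_force: 10.0
```

```bash
python3 - <<'E'
from h import *
k=jig(-.046,.178); go(*k,.114,np.pi/4-.02)
E
```

```text
t 5.87 grasp [ 0.5685 -0.0555  0.1159] rpy [ 3.1303 -0.0086  0.7687] f [ 7.8  1.2 -1. ] open 0.167 spin 0.0033 shift [-2.1 -5.3  1.9]
```

Emit:
apply_moves(plan=[[-3.5,-3.5,0,0,0],[0,0,0,0,0],[0,0,0,0,0.35],[0,0,0,0,0.35],[0,0,0,0,0.35],[0,0,-20,0,0.6],[0,0,-25,0,1],[0,0,-25,0,1]])

```text
time_s: 6.53
tcp_pos: [0.5565, -0.0558, 0.3515]
eef_rot: [-3.139, 0.003, 0.766]
wrist_force: [0.7, 0.8, 0.3]
opening: 0.515
grasp_force: 0.0
```

```bash
python3 - <<'E'
from h import *
k=jig(.021,0); print(k); go(*k,.107,np.pi/2-.02)
E
```

```text
[ 0.62699621 -0.23239898]
t 6.53 grasp [ 0.5558 -0.0558  0.1842] rpy [-3.1387e+00  2.8000e-03  7.6620e-01] f [0.7 0.8 0.3] open 0.515 spin -0.7846 shift [-175.2   74.7   77.2]
```

Emit:
apply_moves(plan=[[0,0,-15,-0.12,1],[0,0,-15,-0.12,1],[0,0,-15,-0.12,1],[0,0,0,-0.12,1],[0,0,0,-0.12,1],[0,0,0,-0.12,1],[0,0,0,-0.065,1]])

```text
time_s: 7.12
tcp_pos: [0.5566, -0.056, 0.3963]
eef_rot: [-3.14, -0.0, 1.556]
wrist_force: [0.6, -0.0, -0.5]
opening: 0.986
grasp_force: 0.0
```

Emit:
apply_moves(plan=[[-35,15,0,0,1],[-35,15,0,0,1],[-35,15,0,0,1],[-35,15,0,0,1],[-35,15,0,0,1],[0,0,0,0,1],[0,0,0,0,1],[0,0,0,0,1]])

```text
time_s: 7.78
tcp_pos: [0.6287, -0.2316, 0.3958]
eef_rot: [-3.139, -0.002, 1.552]
wrist_force: [-0.2, 0.2, -0.2]
opening: 1.0
grasp_force: 0.0
```

```bash
python3 - <<'E'
from h import *
k=jig(.021,0); go(*k,.098,np.pi/2-.02)
p,i=snap('wrist','w3'); print(proj(p,[*k,.106]), [proj(p,[*jig(0,y),.09]) for y in(-.112,.112)])
E
```

```text
t 7.78 grasp [ 0.6283 -0.2313  0.2285] rpy [-3.1394e+00 -1.9000e-03  1.5518e+00] f [-0.2  0.2 -0.2] open 1.0 spin 0.001 shift [ -1.1  -1.3 130.5]
(np.float64(317.6842320714792), np.float64(236.70134292693982)) [(np.float64(293.91995841030456), np.float64(354.7569015896697)), (np.float64(288.91161452366174), np.float64(81.89485455961915))]
```

View pics/w3.png

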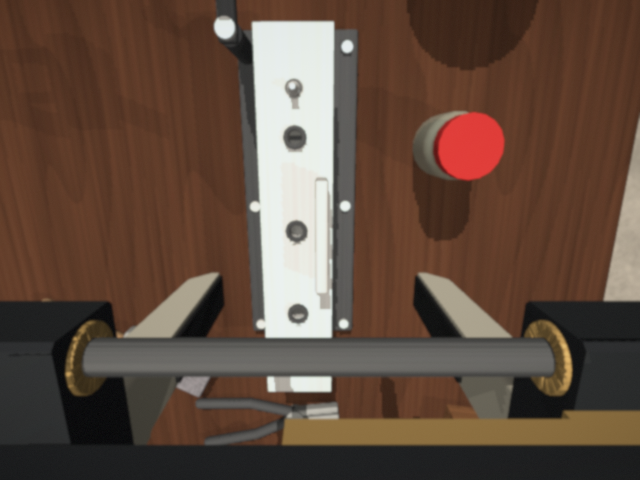

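```bash
python3 - <<'E'
from h import *
p=r.camera_params('wrist')
for u,v,z in[(293,86,.088),(295,137,.076),(297,231,.076),(298,313,.076),(321,237,.106),(223,28,.09)]: print(hit(p,u,v,z).round(4))
print(jig(0,.112),jig(0,.076),jig(0,0),jig(0,-.076))
E
```

```text
[ 0.6111 -0.1215  0.088 ]
[ 0.6106 -0.1575  0.076 ]
[ 0.6098 -0.234   0.076 ]
[ 0.6083 -0.3098  0.076 ]
[ 0.6299 -0.2317  0.106 ]
[ 0.5633 -0.0829  0.09  ]
[ 0.60812787 -0.12002022] [ 0.60744391 -0.15601372] [ 0.606 -0.232] [ 0.60455609 -0.30798628]
```

Emit:
apply_moves(plan=[[0,1.5,30,0,1],[0,0,35,0,1],[0,0,30,0,0.6],[0,0,22,0,0.5],[0,0,13,0,0.4],[0,0,0,0,0]], squeeze=50)

```text
time_s: 8.33
tcp_pos: [0.6297, -0.2301, 0.2642]
eef_rot: [-3.136, -0.003, 1.554]
wrist_force: [0.2, 0.2, 0.4]
opening: 0.763
grasp_force: 0.0
```

Emit:
apply_moves(plan=[[0,0,0,0,0],[0,0,0,0,0],[0,0,0,0,0],[0,0,0,0,0],[0,0,0,0,0],[0,0,0,0,0],[0,0,0,0,0],[0,0,0,0,0],[0,0,0,0,0]])

```text
time_s: 9.08
tcp_pos: [0.6305, -0.2323, 0.2667]
eef_rot: [-3.142, 0.0, 1.552]
wrist_force: [-0.5, -0.4, 0.3]
opening: 0.116
grasp_force: 0.0
```

```bash
sed -i 's/^J=.*/J=np.array([.6085,-.2335]); JY=-.017/' h.py; python3 - <<'E'
from h import *
go(.630,-.232,.098,np.pi/2-.02)
E
```

```text
t 9.08 grasp [ 0.6305 -0.2323  0.0994] rpy [-3.1415  0.      1.5518] f [-0.5 -0.4  0.3] open 0.116 spin 0.001 shift [ 0.3 -0.5  1.4]
```

Emit:
apply_moves(plan=[[0,0,0,0,0],[0,0,0,0,0],[0,0,0,0,0],[0,0,-5,0,0],[0,0,-10,0,0],[0,0,-15,0,0],[0,0,-25,0,0],[0,0,-25,0,0],[0,0,0,0,0],[0,0,0,0,0]])

```text
time_s: 9.92
tcp_pos: [0.6306, -0.2325, 0.3481]
eef_rot: [3.139, 0.001, 1.552]
wrist_force: [-0.7, 0.8, -4.3]
opening: 0.104
grasp_force: 50.0
```

```bash
python3 - <<'E'
from h import *
go(.481,-.15,.0314,np.pi/2-.02)
p,i=snap('side','s1')
E
```

```text
t 9.92 grasp [ 0.6311 -0.2327  0.1808] rpy [3.1386e+00 1.1000e-03 1.5517e+00] f [-0.7  0.8 -4.3] open 0.104 spin 0.0009 shift [  79.7 -151.7  149.4]
```

View pics/s1.png

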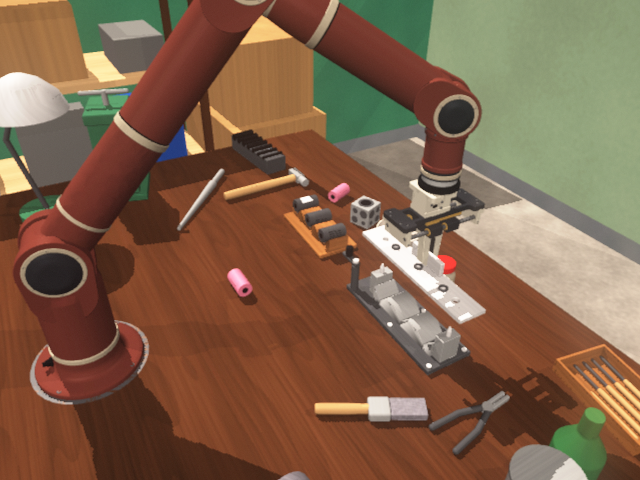

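The plate is held level above the jig (about 425,265), its pins bare; the clamp is open. Lay it on the bench now.

Emit:
apply_moves(plan=[[0,-15,0,0,0],[0,-30,0,0,0],[0,-30,0,0,0],[0,-30,0,0,0],[10,-30,0,0,0],[25,-16,0,0,0],[25,0,0,0,0],[20,0,0,0,0],[0,0,0,0,0],[0,0,0,0,0]])

```text
time_s: 10.8
tcp_pos: [0.4806, -0.1476, 0.3452]
eef_rot: [-3.138, -0.001, 1.555]
wrist_force: [-0.5, -0.7, -3.2]
opening: 0.105
grasp_force: 50.0
```

Emit:
apply_moves(plan=[[0,0,20,0,0],[0,0,30,0,0],[0,0,30,0,0],[0,0,30,0,0],[0,0,18,0,0],[0,0,8,0,0],[0,0,0,0,0],[0,0,0,0,0]])

```text
time_s: 11.47
tcp_pos: [0.4811, -0.1503, 0.2107]
eef_rot: [-3.141, 0.001, 1.551]
wrist_force: [-0.2, -0.1, -2.8]
opening: 0.106
grasp_force: 50.0
```

```bash
python3 - <<'E'
from h import *
go(.481,-.15,.0314,np.pi/2-.02)
E
```

```text
t 11.47 grasp [ 0.481  -0.1504  0.0434] rpy [-3.1412e+00  6.0000e-04  1.5507e+00] f [-0.2 -0.1 -2.8] open 0.106 spin -0.0001 shift [ 0.4 -0.1 12. ]
```

Emit:
apply_moves(plan=[[0,0,5,0,0],[0,0,4,0,0],[0,0,2.5,0,0],[0,0,1,0,0],[0,0,0,0,0],[0,0,0,0,0],[0,0,0,0,0.4],[0,0,0,0,0.4],[0,0,0,0,0.4],[0,0,0,0,0.4]])

```text
time_s: 12.3
tcp_pos: [0.4812, -0.1495, 0.1985]
eef_rot: [3.141, 0.0, 1.552]
wrist_force: [-0.0, -0.0, 0.4]
opening: 0.343
grasp_force: 0.0
```

Emit:
apply_moves(plan=[[0,0,-20,0,1],[0,0,-40,0,1],[0,0,-40,0,1],[0,0,-40,0,1],[0,0,-40,0,1],[0,0,0,0,1],[0,0,0,0,1]])

```text
time_s: 12.88
tcp_pos: [0.4813, -0.1497, 0.3807]
eef_rot: [3.135, 0.001, 1.552]
wrist_force: [0.4, 0.7, -1.1]
opening: 0.843
grasp_force: 0.0
```

```bash
python3 - <<'E'
from h import *
go(.614,.17,.20,np.pi/2-.04)
E
```

```text
t 12.88 grasp [ 0.4824 -0.1499  0.2134] rpy [3.1355e+00 1.2000e-03 1.5520e+00] f [ 0.4  0.7 -1.1] open 0.843 spin 0.0212 shift [324.9 118.7  13.4]
```

Emit:
apply_moves(plan=[[36,17,0,0.02,1],[36,17,0,0,1],[36,17,0,0,1],[36,17,0,0,1],[36,17,0,0,1],[36,17,0,0,1],[34,16,0,0,1],[0,0,0,0,1],[0,0,0,0,1],[0,0,0,0,1]])

```text
time_s: 13.72
tcp_pos: [0.6075, 0.0955, 0.3763]
eef_rot: [-3.138, 0.002, 1.531]
wrist_force: [0.2, 0.3, 0.6]
opening: 0.999
grasp_force: 0.0
```

```bash
python3 - <<'E'
from h import *
go(.614,.10,.20,np.pi/2-.04)
p,i=snap('wrist','w4'); print(p)
for y in(.252,.172,.092): print(proj(p,[.6165,y,.048]))
cv2.imwrite('pics/w4c.png',cv2.resize(i[:300,150:450,::-1],None,fx=2,fy=2,interpolation=2))
E
```

```text
t 13.72 grasp [0.6068 0.0952 0.209 ] rpy [-3.1379e+00  2.0000e-03  1.5315e+00] f [0.2 0.3 0.6] open 0.999 spin 0.0007 shift [5.1 7.  9. ]
{'fx': 365.45289389047986, 'fy': 365.45289389047986, 'cx': 318.20994683029625, 'cy': 236.921500154325, 'origin': array([0.60965825, 0.16554164, 0.35551644]), 'rotation': array([ 2.87952537,  0.00431668, -0.03858485])}
(np.float64(324.63774870037497), np.float64(19.4651192457913))
(np.float64(328.0069476053936), np.float64(130.28499789461495))
(np.float64(330.93470482605994), np.float64(226.5849519947347))
```

View pics/w4c.png

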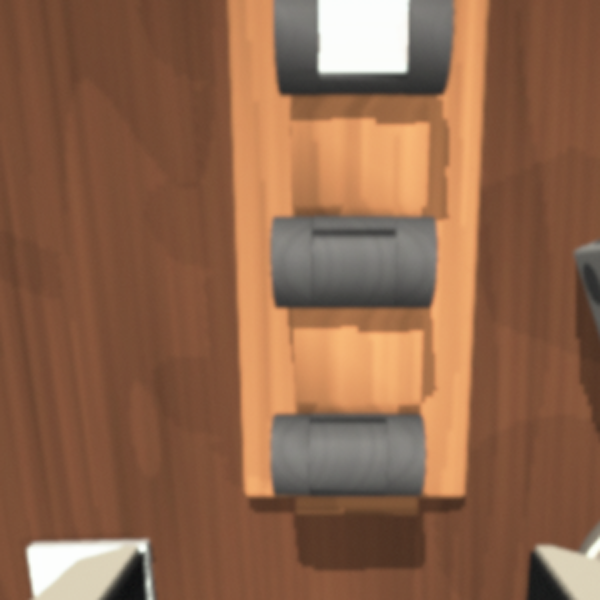

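Emit:
apply_moves(plan=[[38,3.5,0,0,1],[39,3,20,0,1],[0,0,36,0,1],[0,0,36,0,1],[0,0,34,0,1],[0,0,20,0,1],[0,0,10,0,0.6],[0,0,0,0,0.6],[0,0,0,0,0.6],[0,0,0,0,0.6]], squeeze=20)

```text
time_s: 14.6
tcp_pos: [0.6181, 0.1701, 0.2252]
eef_rot: [3.138, -0.001, 1.531]
wrist_force: [-0.3, -0.7, 0.1]
opening: 0.76
grasp_force: 0.0
```

```bash
python3 - <<'E'
from h import *
go(.6165,.172,.053,np.pi/2-.04)
E
```

```text
t 14.6 grasp [0.6187 0.1702 0.0579] rpy [ 3.1381e+00 -7.0000e-04  1.5307e+00] f [-0.3 -0.7  0.1] open 0.76 spin -0.0001 shift [ 1.7 -2.3  4.9]
```

Emit:
apply_moves(plan=[[1.5,-1,4,0,0.74],[0,0,0,0,0.6],[0,0,0,0,0.6],[0,0,0,0,0.6],[0,0,0,0,0.6],[0,0,0,0,0.6]])

```text
time_s: 15.1
tcp_pos: [0.6161, 0.1727, 0.2201]
eef_rot: [-3.141, -0.001, 1.532]
wrist_force: [-3.3, 0.4, 6.2]
opening: 0.688
grasp_force: 20.0
```

Emit:
apply_moves(plan=[[0,0,-10,0,0.6],[0,0,-20,0,0.6],[0,0,-25,0,0.6],[0,0,-25,0,0.6],[0,0,0,0,0.6],[0,0,0,0,0.6]])

```text
time_s: 15.6
tcp_pos: [0.6167, 0.1721, 0.3001]
eef_rot: [3.139, -0.0, 1.532]
wrist_force: [-1.5, 1.0, -4.1]
opening: 0.689
grasp_force: 20.0
```

```bash
python3 - <<'E'
from h import *
go(.475,.21,.024,np.pi/2-.04)
p,i=snap('wrist','w5'); 
E
```

```text
t 15.6 grasp [0.6172 0.1722 0.1328] rpy [ 3.1386e+00 -4.0000e-04  1.5315e+00] f [-1.5  1.  -4.1] open 0.689 spin 0.0008 shift [  32.1 -143.6  108.8]
```

View pics/w5.png

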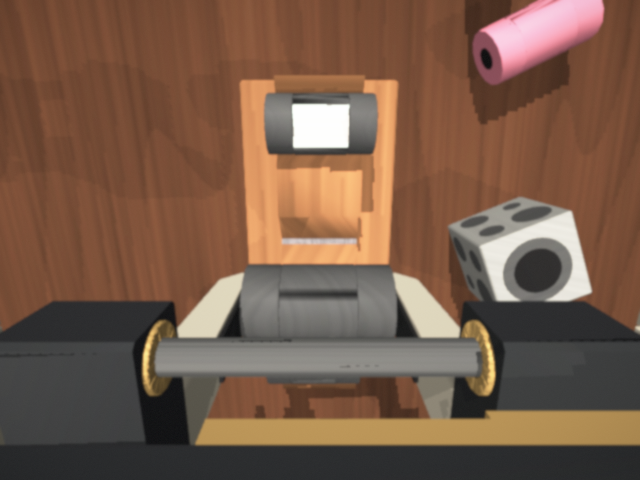

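```bash
cat >> h.py <<'E'
def cyl(p,u,v,ay,az,R=.018):
    "angle (deg, from up, + toward +y) of the first hit of the ray with a cylinder along x at y=ay,z=az"
    o,d=ray(p,u,v); o=o[1:]-np.array([ay,az]); d=d[1:]
    b=o@d/(d@d); c=(o@o-R*R)/(d@d); q=b*b-c
    if q<0: return None
    h=o+d*(-b-np.sqrt(q)); return round(float(np.degrees(np.arctan2(h[0],h[1]))),1)
E
python3 - <<'E'
from h import *
p=r.camera_params('wrist'); o=r.observe(); g=o['tcp_pos']+Ro.from_euler('xyz',o['eef_rot']).apply([0,0,r.grasp_offset])
print(g); 
for v in (290,293,296): print(cyl(p,318,v,g[1],g[2]-.005))
print(proj(p,g-[0,0,.005]),proj(p,g+[0,.018*np.cos(.45),-.005-.018*np.sin(.45)]))
# bush L edges
for v in (97,149): print('L',cyl(p,320,v,.252,.048), hit(p,320,v,.062))
E
```

```text
[0.61566064 0.17212017 0.13109872]
38.6
34.7
30.8
(np.float64(319.39771881986076), np.float64(300.689410492874)) (np.float64(318.0547091130761), np.float64(260.9611222547147))
L 46.7 [0.61955835 0.26492934 0.062     ]
L -57.6 [0.61852156 0.23691707 0.062     ]
```

Emit:
apply_moves(plan=[[0,-20,0,0,0.6],[4,-35,0,0,0.6],[8,-35,0,0,0.6],[10,-34,0,0,0.6],[10,-20,15,0,0.6],[0,0,30,0,0.6],[0,0,30,0,0.6],[0,0,20,0,0.6],[0,0,0,0,0.6],[0,0,0,0,0.6]])

```text
time_s: 16.48
tcp_pos: [0.4728, 0.2095, 0.2024]
eef_rot: [-3.137, 0.003, 1.532]
wrist_force: [0.4, 0.5, -2.9]
opening: 0.687
grasp_force: 20.0
```

```bash
python3 - <<'E'
from h import *
go(.475,.21,.023,np.pi/2-.04)
E
```

```text
t 16.48 grasp [0.4721 0.2091 0.0351] rpy [-3.1370e+00  2.7000e-03  1.5316e+00] f [ 0.4  0.5 -2.9] open 0.687 spin 0.0008 shift [ 1.1  2.9 12.1]
```

Emit:
apply_moves(plan=[[0,0,6,0,0.6],[0,0,5,0,0.6],[0,0,2,0,0.6],[0,0,0,0,0.6],[0,0,0,0,0.6]])

```text
time_s: 16.9
tcp_pos: [0.4738, 0.21, 0.1917]
eef_rot: [3.141, -0.0, 1.532]
wrist_force: [-0.7, -0.6, -3.3]
opening: 0.686
grasp_force: 20.0
```

Emit:
apply_moves(plan=[[0,0,0,0,0.6],[0,0,0,0,0.6],[-2,0,0,0,0.6],[-4,0,0,0,0.6],[-4,0,0,0,0.6],[-4,0,0,0,0.6],[-4,0,0,0,0.6],[-4,0,0,0,0.6],[0,0,0,0,0.6],[0,0,0,0,0.6]], squeeze=4)

```text
time_s: 17.73
tcp_pos: [0.4728, 0.1875, 0.1913]
eef_rot: [-3.142, 0.0, 1.531]
wrist_force: [0.3, -0.1, -3.7]
opening: 0.687
grasp_force: 4.0
```

```bash
python3 - <<'E'
from h import *
go(.475,.187,.023,np.pi/2-.04)
p,i=snap('wrist','w6'); cv2.imwrite('pics/w6c.png',i[220:400,180:460,::-1].repeat(2,0).repeat(2,1))
E
```

```text
t 17.73 grasp [0.4728 0.1875 0.024 ] rpy [-3.1415e+00  1.0000e-04  1.5309e+00] f [ 0.3 -0.1 -3.7] open 0.687 spin 0.0001 shift [-0.4  2.2  1. ]
```

View pics/w6c.png

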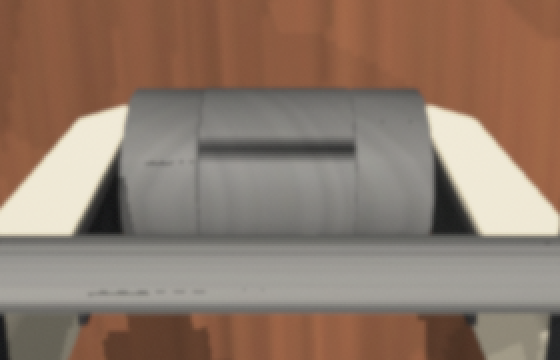

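Emit:
apply_moves(plan=[[0,0,1,0,0.6],[0,0,0,0,0.6],[0,0,0,0,0.6]], squeeze=6)

```text
time_s: 18.03
tcp_pos: [0.4728, 0.1882, 0.1902]
eef_rot: [3.142, -0.0, 1.532]
wrist_force: [-0.5, -0.1, -3.1]
opening: 0.687
grasp_force: 6.0
```

Emit:
apply_moves(plan=[[0,0,1,0,0.6],[0,0,0,0,0.6],[0,0,0,0,0.6]])

```text
time_s: 18.28
tcp_pos: [0.4727, 0.1881, 0.19]
eef_rot: [3.141, -0.001, 1.532]
wrist_force: [-2.8, -1.1, 4.7]
opening: 0.694
grasp_force: 6.0
```

Emit:
apply_moves(plan=[[0,0,0.5,0,0.6],[0,0,0,0,0.6],[0,0,0,0,0.6]])

```text
time_s: 18.53
tcp_pos: [0.4727, 0.1881, 0.1897]
eef_rot: [3.141, -0.001, 1.532]
wrist_force: [-2.4, -0.2, 8.3]
opening: 0.688
grasp_force: 6.0
```

Emit:
apply_moves(plan=[[-2,0,0,0,0.6],[-4,0,0,0,0.6],[-4,0,0,0,0.6],[-4,0,0,0,0.6],[-4,0,0,0,0.6],[-4,0,0,0,0.6],[0,0,0,0,0.6],[0,0,0,0,0.6]])

```text
time_s: 19.2
tcp_pos: [0.4723, 0.1648, 0.1889]
eef_rot: [3.141, 0.001, 1.53]
wrist_force: [0.7, 0.4, 3.5]
opening: 0.688
grasp_force: 6.0
```

```bash
python3 - <<'E'
from h import *
go(.475,.187,.023,np.pi/2-.04)
p,i=snap('wrist','w7'); cv2.imwrite('pics/w7c.png',i[220:400,180:460,::-1].repeat(2,0).repeat(2,1))
E
```

```text
t 19.2 grasp [0.4724 0.1646 0.0216] rpy [3.1408e+00 1.2000e-03 1.5304e+00] f [0.7 0.4 3.5] open 0.688 spin -0.0004 shift [22.5  1.7 -1.4]
```

View pics/w7c.png

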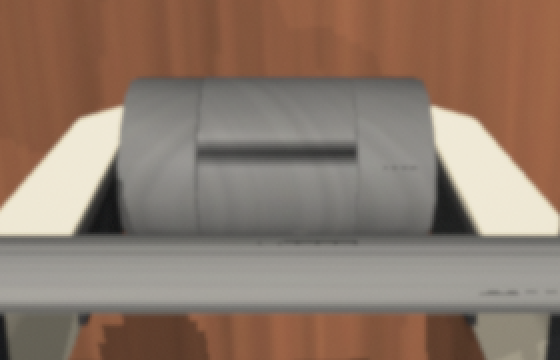

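Emit:
apply_moves(plan=[[0,0,0,0,0.6],[0,0,0,0,0.6],[0,0,-10,0,0.6],[0,0,-30,0,0.6],[0,0,-36,0,0.6],[0,0,-36,0,0.6],[0,0,0,0,0.6],[0,0,0,0,0.6]], squeeze=25)

```text
time_s: 19.92
tcp_pos: [0.4715, 0.1659, 0.302]
eef_rot: [3.14, -0.001, 1.532]
wrist_force: [0.0, -0.3, -5.1]
opening: 0.689
grasp_force: 25.0
```

```bash
python3 - <<'E'
from h import *
go(*jig(0,0),.052,np.pi/2+JY)
E
```

```text
t 19.92 grasp [0.4717 0.1661 0.1347] rpy [ 3.1402e+00 -8.0000e-04  1.5322e+00] f [ 0.  -0.3 -5.1] open 0.689 spin -0.0216 shift [-397.2  143.5   82.7]
```

Emit:
apply_moves(plan=[[0,0,-30,-0.0216,0.6],[-36.1,13,0,0,0.6],[-36.1,13,0,0,0.6],[-36.1,13,0,0,0.6],[-36.1,13,0,0,0.6],[-36.1,13,0,0,0.6],[-36.1,13,0,0,0.6],[-36.1,13,0,0,0.6],[-36.1,13,0,0,0.6]])

```text
time_s: 20.67
tcp_pos: [0.5699, -0.126, 0.3276]
eef_rot: [-3.134, -0.002, 1.553]
wrist_force: [1.3, 0.6, -3.6]
opening: 0.686
grasp_force: 25.0
```

Emit:
apply_moves(plan=[[-36.1,13,0,0,0.6],[-36.1,13,0,0,0.6],[-36.1,13,0,0,0.6],[0,0,30,0,0.6],[0,0,30,0,0.6],[0,0,20,0,0.6],[0,0,0,0,0.6],[0,0,0,0,0.6],[0,0,0,0,0.6],[0,0,0,0,0.6]])

```text
time_s: 21.5
tcp_pos: [0.6085, -0.2337, 0.2521]
eef_rot: [3.139, 0.001, 1.554]
wrist_force: [-0.6, -1.1, -3.1]
opening: 0.687
grasp_force: 25.0
```

```bash
python3 - <<'E'
from h import *
go(*jig(0,0),.052,np.pi/2+JY)
p,i=snap('wrist','w8'); print(proj(p,[*jig(0,.112),.088]),proj(p,[*jig(0,.076),.033]))
cv2.imwrite('pics/w8c.png',i[:400,120:540,::-1])
E
```

```text
t 21.5 grasp [ 0.6088 -0.2339  0.0848] rpy [3.1394e+00 1.1000e-03 1.5537e+00] f [-0.6 -1.1 -3.1] open 0.687 spin -0.0001 shift [ 0.4 -0.3 32.8]
(np.float64(319.0060102183107), np.float64(14.256366640034116)) (np.float64(318.5291073474434), np.float64(126.9785985312021))
```

View pics/w8c.png

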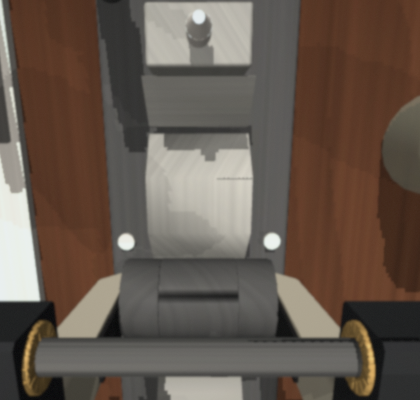

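Emit:
apply_moves(plan=[[-1,0,14,0,0.6],[0,0,10,0,0.6],[0,0,5,0,0.6],[0,0,2,0,0.6],[0,0,0,0,0.6],[0,0,0,0,0.6]])

```text
time_s: 22.05
tcp_pos: [0.608, -0.235, 0.2201]
eef_rot: [3.141, 0.001, 1.553]
wrist_force: [-0.3, -1.1, -3.2]
opening: 0.688
grasp_force: 25.0
```

Emit:
apply_moves(plan=[[0,0,1,0,0.6],[0,0,0,0,0.6],[0,0,0,0,0.6]])

```text
time_s: 22.3
tcp_pos: [0.608, -0.2352, 0.2197]
eef_rot: [3.141, 0.001, 1.553]
wrist_force: [-1.9, -1.8, 2.9]
opening: 0.686
grasp_force: 25.0
```

Emit:
apply_moves(plan=[[0,0,1,0,0.6],[0,0,0,0,0.6],[0,0,0,0,0.6]])

```text
time_s: 22.55
tcp_pos: [0.6081, -0.2356, 0.2191]
eef_rot: [3.14, 0.002, 1.553]
wrist_force: [-2.3, -2.4, 4.7]
opening: 0.685
grasp_force: 25.0
```

Emit:
apply_moves(plan=[[0,0,0,0,0.85],[0,0,0,0,0.85],[0,0,-15,0,0.9],[0,0,-20,0,0.9],[6,0,-12,0,0.5],[0,0,0,0,0.5],[0,0,0,0,0.5],[0,0,0,0,0.5],[0,0,0,0,0.5],[0,0,0,0,0.5]])

```text
time_s: 23.38
tcp_pos: [0.6078, -0.2284, 0.2636]
eef_rot: [-3.14, -0.001, 1.553]
wrist_force: [-0.4, -0.1, 0.5]
opening: 0.525
grasp_force: 0.0
```

```bash
python3 - <<'E'
from h import *
go(*jig(0,.006),.085,np.pi/2+JY)
p,i=snap('wrist','w9'); cv2.imwrite('pics/w9c.png',i[200:400,170:470,::-1].repeat(2,0).repeat(2,1)); 
for v in(270,280,290,300,310): print(v,i[v,300:340].mean().round(1))
E
```

```text
t 23.38 grasp [ 0.6074 -0.2283  0.0963] rpy [-3.1396e+00 -6.0000e-04  1.5533e+00] f [-0.4 -0.1  0.5] open 0.525 spin -0.0005 shift [ 0.9  1.1 11.3]
270 95.0
280 90.5
290 93.0
300 79.6
310 97.4
```

Emit:
apply_moves(plan=[[0,0,6,0,0.5],[0,0,4,0,0.5],[0,0,1.5,0,0.5],[0,0,0,0,0.5],[0,0,0,0,0.5]])

```text
time_s: 23.85
tcp_pos: [0.6081, -0.2286, 0.253]
eef_rot: [-3.141, -0.0, 1.553]
wrist_force: [-0.4, 0.4, -0.3]
opening: 0.503
grasp_force: 0.0
```

Emit:
apply_moves(plan=[[0,0,1,0,0.5],[0,0,0,0,0.5],[0,0,0,0,0.5]])

```text
time_s: 24.1
tcp_pos: [0.6082, -0.2286, 0.2524]
eef_rot: [3.141, 0.0, 1.553]
wrist_force: [0.0, -0.8, 1.0]
opening: 0.499
grasp_force: 0.5
```

Emit:
apply_moves(plan=[[0,0,1,0,0.5],[0,0,0,0,0.5],[0,0,0,0,0.5]])

```text
time_s: 24.35
tcp_pos: [0.6082, -0.2287, 0.2523]
eef_rot: [3.141, 0.0, 1.553]
wrist_force: [-2.1, 0.7, 5.6]
opening: 0.5
grasp_force: 2.7
```

Emit:
apply_moves(plan=[[0,0,1,0,0.5],[-1,0,0,0,0.5],[-2,0,0,0,0.5],[-2,0,0,0,0.5],[-2,0,0,0,0.5]])

```text
time_s: 24.77
tcp_pos: [0.6085, -0.2318, 0.2526]
eef_rot: [-3.141, -0.009, 1.555]
wrist_force: [-3.9, 9.4, 16.1]
opening: 0.498
grasp_force: 8.6
```

Emit:
apply_moves(plan=[[-2,0,0,0,0.5],[-2,0,0,0,0.5],[-1,0,0,0,0.5],[0,0,0,0,0.5]])

```text
time_s: 25.1
tcp_pos: [0.6085, -0.2357, 0.2539]
eef_rot: [-3.141, -0.011, 1.556]
wrist_force: [-6.8, 10.9, 21.8]
opening: 0.5
grasp_force: 10.6
```

```bash
python3 - <<'E'
from h import *
go(*jig(0,.006),.085,np.pi/2+JY)
p,i=snap('wrist','w10'); a=load('w9c')[:, :]; b=cv2.resize(i[200:400,170:470,::-1],(400,267)); a=cv2.resize(a,(400,267)); cv2.imwrite('pics/cmp1.png',np.hstack([a,b]))
E
```

```text
t 25.1 grasp [ 0.6083 -0.2338  0.0866] rpy [-3.1406 -0.0113  1.5561] f [-6.8 10.9 21.8] open 0.5 spin 0.0023 shift [6.3 0.1 1.6]
```

View pics/cmp1.png

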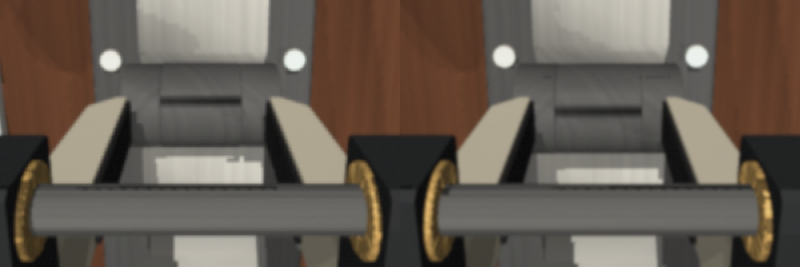

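Emit:
apply_moves(plan=[[0,0,-8,0,0.5],[7,0,0,0,0.5],[7,0,0,0,0.5],[0,0,6,0,0.5],[0,0,2,0,0.5],[-2,0,0,0,0.5],[-2,0,0,0,0.5],[-2,0,0,0,0.5],[-2,0,0,0,0.5],[-2,0,0,0,0.5]])

```text
time_s: 25.98
tcp_pos: [0.6093, -0.2302, 0.253]
eef_rot: [-3.141, -0.014, 1.557]
wrist_force: [-6.2, 14.2, 26.7]
opening: 0.5
grasp_force: 13.1
```

Emit:
apply_moves(plan=[[-2,0,0,0,0.5],[-2,0,0,0,0.5],[0,0,-8,0,0.5],[0,0,-10,0,0.5],[0,0,0,0,0.5],[0,0,0,0,0.5]])

```text
time_s: 26.48
tcp_pos: [0.6077, -0.2414, 0.2678]
eef_rot: [-3.141, 0.001, 1.552]
wrist_force: [0.4, -0.4, -0.9]
opening: 0.499
grasp_force: 0.0
```

```bash
python3 - <<'E'
from h import *
go(*jig(0,.0),.085,np.pi/2+JY)
p,i=snap('wrist','w11'); col=i[:,308:330].mean(axis=(1,2)); 
for v in range(235,335,2): print(v,col[v].round(0),i[v,270:282].mean().round(0),cyl(p,319,v,-.2345,.048))
E
```

```text
t 26.48 grasp [ 0.6076 -0.2416  0.1005] rpy [-3.1413e+00  1.3000e-03  1.5524e+00] f [ 0.4 -0.4 -0.9] open 0.499 spin -0.0014 shift [ 8.1  0.8 15.5]
235 89.0 87.0 51.1
237 91.0 90.0 47.1
239 94.0 92.0 43.2
241 97.0 94.0 39.4
243 92.0 96.0 35.8
245 69.0 98.0 32.3
247 46.0 98.0 28.9
249 47.0 99.0 25.5
251 68.0 99.0 22.2
253 91.0 98.0 18.8
255 97.0 96.0 15.5
257 94.0 94.0 12.2
259 92.0 92.0 8.8
261 90.0 90.0 5.5
263 87.0 88.0 2.0
265 85.0 88.0 -1.5
267 82.0 88.0 -5.1
269 79.0 87.0 -8.8
271 77.0 84.0 -12.7
273 74.0 81.0 -16.8
275 72.0 76.0 -21.2
277 70.0 70.0 -25.9
279 66.0 64.0 -31.2
281 59.0 56.0 -37.3
283 53.0 51.0 -44.9
285 87.0 77.0 -57.0
287 119.0 94.0 None
289 122.0 97.0 None
291 124.0 98.0 None
293 159.0 103.0 None
295 193.0 122.0 None
297 195.0 124.0 None
299 194.0 123.0 None
301 193.0 121.0 None
303 192.0 119.0 None
305 191.0 118.0 None
307 190.0 107.0 None
309 189.0 97.0 None
311 187.0 98.0 None
313 185.0 98.0 None
315 183.0 97.0 None
317 181.0 97.0 None
319 178.0 97.0 None
321 176.0 96.0 None
323 173.0 96.0 None
325 171.0 95.0 None
327 169.0 95.0 None
329 166.0 95.0 None
331 164.0 95.0 None
333 160.0 95.0 None
```

```bash
cat >> h.py <<'E'
def wp(t,rpy):
    R=Ro.from_euler('xyz',rpy); M=np.array([[.001,-.966,-.257],[1,.001,0],[0,-.257,.966]])
    return dict(fx=365.45,fy=365.45,cx=318.21,cy=236.92,origin=np.array(t)+R.apply([.0712,-.00124,.02064]),rotation=(R*Ro.from_matrix(M)).as_euler('xyz'))
def band(i,p,ay,az,u=(308,330),ue=None,lo=200,hi=335):
    col=i[:,u[0]:u[1]].mean(axis=(1,2)); v=lo+int(np.argmin(np.diff(col[lo:hi],2)*0+col[lo:hi])); return v,cyl(p,sum(u)/2,v,ay,az)
E
python3 - <<'E'
from h import *
for f,t,rp in(('w9',(.6078,-.2284,.2636),(-3.1396,-.0006,1.5533)),('w10',(.6085,-.2357,.2539),(-3.1406,-.0113,1.5561)),('w11',(.6077,-.2414,.2678),(-3.1413,.0013,1.5524))):
    i=load(f); p=wp(t,rp); c=i[:,308:330].mean(axis=(1,2)); e=i[:,272:282].mean(axis=(1,2)); d=(c-e)[235:300]; v=235+int(np.argmin(d)); print(f,v,d.min(),cyl(p,319,v,-.2345,.048))
i=load('w5'); p=wp((.6167,.1721,.3001),(3.1386,-.0004,1.5315))
c=i[:,305:340].mean(axis=(1,2));e=i[:,272:282].mean(axis=(1,2))
print([(v,int(c[v]),int(e[v]),cyl(p,320,v,.252,.048)) for v in range(88,156,2)])
E
```

```text
w9 275 -59.66666666666667 30.4
w10 283 -60.406060606060606 13.1
w11 248 -56.35757575757576 30.7
[(88, 101, 119, None), (90, 96, 114, None), (92, 90, 107, None), (94, 92, 104, 68.9), (96, 93, 111, 58.8), (98, 97, 116, 51.8), (100, 85, 121, 45.9), (102, 91, 125, 40.8), (104, 204, 128, 36.2), (106, 252, 131, 31.9), (108, 253, 133, 27.8), (110, 254, 136, 23.9), (112, 254, 137, 20.2), (114, 254, 136, 16.6), (116, 254, 133, 13.0), (118, 253, 130, 9.6), (120, 253, 127, 6.1), (122, 253, 124, 2.7), (124, 254, 121, -0.7), (126, 253, 117, -4.1), (128, 253, 113, -7.5), (130, 253, 109, -11.0), (132, 253, 106, -14.5), (134, 253, 101, -18.0), (136, 253, 97, -21.7), (138, 253, 93, -25.5), (140, 253, 88, -29.4), (142, 253, 83, -33.6), (144, 253, 77, -38.0), (146, 246, 70, -42.7), (148, 131, 65, -47.9), (150, 75, 61, -53.8), (152, 59, 58, -61.0), (154, 72, 98, -70.8)]
```

```bash
cat >> h.py <<'E'
def unwrap(i,p,ay,az,x0,angs,xs=np.arange(-.030,.0301,.0005)):
    g=cv2.cvtColor(i,cv2.COLOR_BGR2GRAY).astype(np.float32); o=[]
    for a in np.radians(angs): o.append([proj(p,[x0+x,ay+.018*np.sin(a)+JY*x,az+.018*np.cos(a)]) for x in xs])
    m=np.array(o,np.float32); return cv2.remap(g,m[:,:,0].copy(),m[:,:,1].copy(),1)
E
python3 - <<'E'
from h import *
A=np.arange(-40,80,1.); U={}
for f,t,rp in(('w9',(.6078,-.2284,.2636),(-3.1396,-.0006,1.5533)),('w10',(.6085,-.2357,.2539),(-3.1406,-.0113,1.5561)),('w11',(.6077,-.2414,.2678),(-3.1413,.0013,1.5524))):
    U[f]=unwrap(load(f),wp(t,rp),-.2345,.048,.6085,A)
    hp=U[f]-cv2.GaussianBlur(U[f],(0,0),6); U[f+'h']=hp
    print(f,[int(x) for x in U[f][::5,55:66].mean(1)],'|',[int(x) for x in U[f][::5,6:20].mean(1)])
def best(a,b):
    o=[]
    for s in range(-60,61):
        x=a[max(0,s):len(a)+min(0,s)];y=b[max(0,-s):len(b)+min(0,-s)]; o.append((round(float(np.corrcoef(x.ravel(),y.ravel())[0,1]),2),s))
    return sorted(o)[-4:]
for a,b in(('w9','w10'),('w9','w11'),('w10','w11')):
    print(a,b,'ends',best(U[a+'h'][:,2:26],U[b+'h'][:,2:26]),'mid',best(U[a+'h'][:,36:86],U[b+'h'][:,36:86]))
cv2.imwrite('pics/unw.png',np.vstack([cv2.resize(np.clip(U[k][::-1],0,255).astype(np.uint8),(484,190),interpolation=1) for k in('w9','w10','w11')]))
E
```

```text
w9 [89, 61, 58, 66, 73, 77, 82, 85, 88, 92, 95, 99, 99, 69, 42, 70, 99, 97, 93, 90, 86, 83, 81, 78] | [83, 61, 57, 62, 66, 69, 73, 75, 80, 90, 92, 95, 101, 103, 103, 101, 99, 95, 91, 88, 85, 82, 80, 77]
w10 [66, 71, 74, 78, 82, 85, 88, 91, 90, 80, 49, 46, 82, 102, 103, 99, 93, 88, 85, 82, 79, 76, 72, 67] | [54, 53, 52, 52, 54, 58, 63, 67, 68, 69, 72, 77, 83, 97, 102, 96, 92, 89, 85, 79, 77, 74, 70, 64]
w11 [59, 54, 60, 66, 69, 72, 75, 79, 82, 87, 90, 94, 96, 71, 43, 63, 94, 96, 93, 90, 86, 83, 81, 78] | [62, 56, 61, 69, 74, 79, 84, 87, 88, 88, 91, 94, 97, 99, 99, 97, 96, 93, 90, 87, 84, 82, 79, 77]
w9 w10 ends [(0.06, 46), (0.07, 42), (0.07, 43), (0.07, 44)] mid [(0.85, 15), (0.93, 18), (0.95, 16), (0.97, 17)]
w9 w11 ends [(0.39, 48), (0.4, 33), (0.4, 34), (0.4, 35)] mid [(0.81, -2), (0.86, 1), (0.89, -1), (0.9, 0)]
w10 w11 ends [(0.26, -4), (0.26, -3), (0.26, -2), (0.26, -1)] mid [(0.88, -16), (0.9, -19), (0.95, -17), (0.96, -18)]
```

View pics/unw.png

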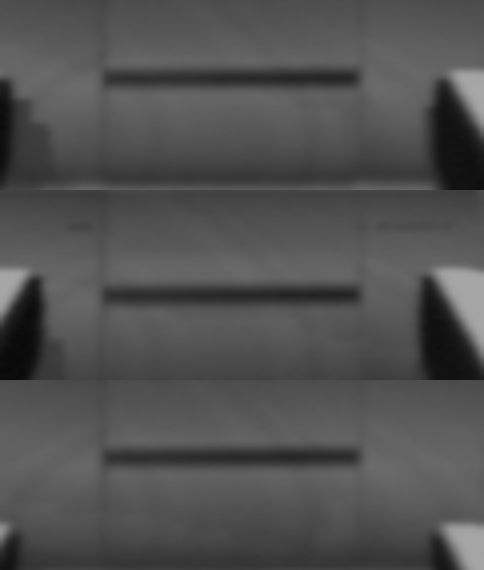

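Emit:
apply_moves(plan=[[0,0,15,0,0.5],[0,0,4,0,0.5],[3.5,0,0,0,0.5],[3.5,0,0,0,0.5],[3.5,0,0,0,0.5],[3.5,0,0,0,0.5],[0,0,0,0,0.5],[0,0,-10,0,0.5],[0,0,-9,0,0.5],[-7,0,0,0,0.5]])

```text
time_s: 27.37
tcp_pos: [0.6089, -0.2316, 0.269]
eef_rot: [3.14, -0.002, 1.556]
wrist_force: [0.9, -0.7, -0.5]
opening: 0.499
grasp_force: 0.0
```

Emit:
apply_moves(plan=[[-7,0,0,0,0.5],[0,0,0,0,0.5],[0,0,0,0,0.5]])

```text
time_s: 27.62
tcp_pos: [0.6074, -0.2412, 0.2671]
eef_rot: [-3.14, -0.0, 1.552]
wrist_force: [-0.2, 0.7, 0.2]
opening: 0.503
grasp_force: 0.0
```

```bash
cat >> h.py <<'E'
def roll(f,x0,ay,az=.048):
    "white flat edges and dark line, deg from up toward +y"
    o=r.observe(); p,i=snap('wrist',f); A=np.arange(-60,100,1.)
    U=unwrap(i[:,:,::-1],p,ay,az,x0,A); m=U[:,36:86].mean(1); e=U[:,30]*0+np.median(U,axis=1)
    w=A[m>185]; print('white',(w.min(),w.max(),(w.min()+w.max())/2,len(w)) if len(w) else None); d=m-cv2.GaussianBlur(m.reshape(-1,1),(0,0),8).ravel(); k=int(np.argmin(d[15:-15]))+15; print('line',A[k],d[k].round(0),'prof',[int(v) for v in m[::6]])
E
python3 - <<'E'
from h import *
go(*jig(0,-.007),.085,np.pi/2+JY); roll('w12',.6085,-.2345)
E
```

```text
t 27.62 grasp [ 0.607  -0.2411  0.0998] rpy [-3.1395e+00 -4.0000e-04  1.5523e+00] f [-0.2  0.7  0.2] open 0.503 spin -0.0015 shift [ 0.6  1.3 14.8]
white None
line 27.0 -28.0 prof [95, 80, 60, 55, 60, 67, 72, 76, 79, 82, 86, 90, 95, 92, 54, 55, 93, 95, 91, 87, 84, 80, 77, 72, 70, 77, 87]
```

Emit:
apply_moves(plan=[[6,1,0,0,0.85],[0,0,0,0,0.85],[0,0,0,0,0.85],[0,0,0,0,0.85],[0,0,15,0,0.85],[0,0,20,0,0.85],[0,0,11.5,0,0.85],[0,0,0,0,0.6],[0,0,0,0,0.6],[0,0,0,0,0.6]])

```text
time_s: 28.5
tcp_pos: [0.609, -0.2348, 0.2224]
eef_rot: [3.141, 0.0, 1.553]
wrist_force: [2.2, 0.0, -3.2]
opening: 0.685
grasp_force: 25.3
```

Emit:
apply_moves(plan=[[0,0,0,0,0.6],[0,0,0,0,0.6],[0,0,-10,0,0.6],[0,0,-20,0,0.6],[0,0,-36,0,0.6],[0,0,-36,0,0.6],[0,0,-10,0,0.6],[0,0,0,0,0.6]])

```text
time_s: 29.17
tcp_pos: [0.6098, -0.2352, 0.3383]
eef_rot: [3.133, 0.003, 1.553]
wrist_force: [0.8, 0.2, -3.5]
opening: 0.684
grasp_force: 25.0
```

```bash
python3 - <<'E'
from h import *
go(.475,.10,.024,np.pi/2+JY)
E
```

```text
t 29.17 grasp [ 0.6112 -0.2358  0.171 ] rpy [3.1331 0.0032 1.5534] f [ 0.8  0.2 -3.5] open 0.684 spin -0.0004 shift [ 333.4 -141.9  147. ]
```

Emit:
apply_moves(plan=[[37,-15.6,0,0,0.6],[37,-15.6,0,0,0.6],[37,-15.6,0,0,0.6],[37,-15.6,0,0,0.6],[37,-15.6,0,0,0.6],[37,-15.6,0,0,0.6],[37,-15.6,0,0,0.6],[37,-15.6,0,0,0.6],[37,-15.6,0,0,0.6],[0,0,20,0,0.6]])

```text
time_s: 30.0
tcp_pos: [0.4711, 0.1112, 0.314]
eef_rot: [-3.14, -0.008, 1.57]
wrist_force: [0.3, 1.4, -4.4]
opening: 0.682
grasp_force: 25.0
```

Emit:
apply_moves(plan=[[0,0,35,0,0.6],[0,0,35,0,0.6],[0,0,30,0,0.6],[0,0,15,0,0.6],[0,0,5,0,0.6],[0,0,0,0,0.6],[0,0,0,0,0.6]])

```text
time_s: 30.58
tcp_pos: [0.4738, 0.1006, 0.1929]
eef_rot: [-3.139, 0.001, 1.553]
wrist_force: [-0.5, -0.1, -3.6]
opening: 0.691
grasp_force: 25.0
```

```bash
python3 - <<'E'
from h import *
go(.475,.10,.0254,np.pi/2+JY)
E
```

```text
t 30.58 grasp [0.4734 0.1005 0.0256] rpy [-3.1394e+00  7.0000e-04  1.5533e+00] f [-0.5 -0.1 -3.6] open 0.691 spin -0.0005 shift [-0.5  1.6  0.2]
```

Emit:
apply_moves(plan=[[0,0,1,0,0.6],[0,0,0,0,0.6],[0,0,0,0,0.85],[0,0,0,0,0.85],[0,0,0,0,0.85],[0,0,-15,0,0.9],[0,0,-25,0,0.5],[0,0,-5,0,0.5],[-6,0,0,0,0.5],[0,0,0,0,0.5]])

```text
time_s: 31.42
tcp_pos: [0.4742, 0.0937, 0.238]
eef_rot: [3.141, 0.001, 1.552]
wrist_force: [0.2, -0.0, 0.1]
opening: 0.659
grasp_force: 0.0
```

Emit:
apply_moves(plan=[[0,0,0,0,0.5],[0,0,0,0,0.5],[0,0,0,0,0.5]])

```text
time_s: 31.67
tcp_pos: [0.474, 0.0948, 0.237]
eef_rot: [-3.14, 0.0, 1.553]
wrist_force: [1.0, 0.3, 0.4]
opening: 0.508
grasp_force: 0.0
```

```bash
python3 - <<'E'
from h import *
go(.475,.0945,.055,np.pi/2+JY); roll('w13',.475,.1005,.018)
E
```

```text
t 31.67 grasp [0.4737 0.0947 0.0697] rpy [-3.1399e+00  3.0000e-04  1.5534e+00] f [1.  0.3 0.4] open 0.508 spin -0.0004 shift [-0.2  1.3 14.7]
white None
line 29.0 -40.0 prof [70, 71, 73, 77, 86, 96, 104, 110, 116, 120, 125, 131, 137, 140, 96, 70, 126, 142, 135, 131, 125, 121, 116, 111, 106, 101, 98]
```

Emit:
apply_moves(plan=[[0,0,10,0,0.5],[0,0,5.5,0,0.5],[0,0,1.5,0,0.5],[2,0,0,0,0.5],[4,0,0,0,0.5],[4,0,0,0,0.5],[4,0,0,0,0.5],[4,0,0,0,0.5],[4,0,0,0,0.5],[2,0,0,0,0.5]])

```text
time_s: 32.55
tcp_pos: [0.4746, 0.1192, 0.222]
eef_rot: [-3.141, -0.001, 1.554]
wrist_force: [-3.2, -0.1, 18.2]
opening: 0.501
grasp_force: 9.2
```

Emit:
apply_moves(plan=[[0,0,0,0,0.5],[0,0,-12,0,0.5],[0,0,-5,0,0.5],[0,0,0,0,0.5],[0,0,0,0,0.5]])

```text
time_s: 32.97
tcp_pos: [0.4746, 0.1188, 0.2373]
eef_rot: [-3.141, 0.0, 1.553]
wrist_force: [-0.1, 0.1, -1.0]
opening: 0.499
grasp_force: 0.0
```

```bash
cat >> h.py <<'E'
def findb(f,x0,z=.018):
    "bush on bench: silhouette y extent"
    o=r.observe(); p,i=snap('wrist',f); g=cv2.cvtColor(i,cv2.COLOR_RGB2HSV); n=[]
    for u in (305,318,330):
        sat=g[:,u,1].astype(int); n.append([v for v in range(180,340) if sat[v]<50])
    a=n[1]; print('sil rows',a[0],a[-1],len(a)); 
    return p,i,a
E
python3 - <<'E'
from h import *
go(.475,.0945,.055,np.pi/2+JY); p,i,a=findb('w14',.475)
for v in(a[0],a[-1]): print(hit(p,318,v,.018))
for ay in(.1005,.107,.1135): 
    A=np.arange(-60,100,1.);U=unwrap(i[:,:,::-1],p,ay,.018,.475,A);m=U[:,36:86].mean(1);print(ay,[int(x) for x in m[::6]])
E
```

```text
t 32.97 grasp [0.4745 0.1188 0.07  ] rpy [-3.1412e+00  2.0000e-04  1.5534e+00] f [-0.1  0.1 -1. ] open 0.499 spin -0.0003 shift [-24.3   0.9  15. ]
sil rows 245 339 63
[0.47405618 0.13130071 0.018     ]
[0.47306719 0.07183913 0.018     ]
0.1005 [98, 95, 89, 76, 70, 69, 69, 69, 69, 69, 69, 66, 91, 108, 118, 126, 132, 137, 140, 143, 146, 147, 149, 149, 148, 147, 145]
0.107 [69, 69, 69, 69, 69, 69, 69, 66, 76, 98, 111, 120, 128, 133, 138, 142, 145, 148, 149, 148, 145, 139, 134, 130, 127, 121, 112]
0.1135 [65, 66, 70, 79, 92, 102, 110, 118, 124, 130, 135, 139, 143, 146, 148, 149, 146, 139, 132, 125, 92, 67, 93, 103, 99, 95, 94]
```

Emit:
apply_moves(plan=[[-12,0,0,0,0.5],[0,0,10,0,0.5],[0,0,5.5,0,0.5],[0,0,1.5,0,0.5],[4,0,0,0,0.5],[5,0,0,0,0.5],[5,0,0,0,0.5],[5,0,0,0,0.5],[5,0,0,0,0.5],[0,0,0,0,0.5]])

```text
time_s: 33.85
tcp_pos: [0.4747, 0.1325, 0.222]
eef_rot: [-3.141, -0.003, 1.555]
wrist_force: [-3.5, 0.1, 20.8]
opening: 0.504
grasp_force: 10.1
```

Emit:
apply_moves(plan=[[0,0,0,0,0.5],[0,0,-12,0,0.5],[0,0,-5,0,0.5],[0,0,0,0,0.5],[0,0,0,0,0.5]])

```text
time_s: 34.27
tcp_pos: [0.4748, 0.1311, 0.2371]
eef_rot: [-3.141, 0.0, 1.554]
wrist_force: [0.2, -0.1, -0.7]
opening: 0.5
grasp_force: 0.0
```

```bash
python3 - <<'E'
from h import *
go(.475,.1255,.055,np.pi/2+JY); p,i,a=findb('w15',.475)
for ay in(.125,): 
    A=np.arange(-60,100,1.);U=unwrap(i[:,:,::-1],p,ay,.018,.475,A);m=U[:,36:86].mean(1);print(ay,[int(x) for x in m[::4]])
E
```

```text
t 34.27 grasp [0.4746 0.1311 0.0698] rpy [-3.1409e+00  1.0000e-04  1.5538e+00] f [ 0.2 -0.1 -0.7] open 0.5 spin 0.0 shift [-5.6  0.5 14.8]
sil rows 241 339 63
0.125 [70, 70, 70, 70, 70, 70, 69, 68, 70, 76, 83, 86, 95, 98, 103, 98, 110, 107, 125, 137, 141, 144, 147, 149, 150, 149, 148, 145, 140, 135, 132, 129, 126, 124, 121, 119, 117, 115, 113, 112]
```

Emit:
apply_moves(plan=[[-12,0,0,0,0.5],[0,0,10,0,0.5],[0,0,5.5,0,0.5],[0,0,1.5,0,0.5],[4,0,0,0,0.5],[5,0,0,0,0.5],[5,0,0,0,0.5],[5,0,0,0,0.5],[5,0,0,0,0.5],[0,0,0,0,0.5]])

```text
time_s: 35.15
tcp_pos: [0.4749, 0.1446, 0.222]
eef_rot: [-3.141, -0.003, 1.555]
wrist_force: [-4.3, 0.4, 20.1]
opening: 0.502
grasp_force: 9.8
```

Emit:
apply_moves(plan=[[0,0,0,0,0.5],[0,0,-12,0,0.5],[-8,0,-5,0,0.5],[0,0,0,0,0.5],[0,0,0,0,0.5]])

```text
time_s: 35.57
tcp_pos: [0.4749, 0.1342, 0.2372]
eef_rot: [-3.141, 0.001, 1.552]
wrist_force: [-0.7, 0.2, 0.2]
opening: 0.501
grasp_force: 0.0
```

```bash
cat >> h.py <<'E'
def prof(f,x0,ay,az=.018):
    p,i=snap('wrist',f); A=np.arange(-70,100,1.);U=unwrap(i[:,:,::-1],p,ay,az,x0,A);m=U[:,40:82].mean(1);e=np.median(np.hstack([U[:,14:28],U[:,94:108]]),1)
    w=A[m>195]; print('white',(w.min(),w.max(),(w.min()+w.max())/2) if len(w) else None,'mid-end',[int(x) for x in (m-e)[::5]])
    # silhouette far side on end zone: bench brown has high saturation
    s=cv2.cvtColor(i,cv2.COLOR_RGB2HSV)[:,:,1]; u=int(proj(p,[x0-.024,ay,az])[0]); v=int(proj(p,[x0,ay,az])[1])
    while s[v,u]<70 and v>1: v-=1
    o,d=ray(p,u,v+.5); d=d[1:]/np.linalg.norm(d[1:]); n=np.array([-d[1],d[0]]); n*=np.sign(n[0])
    # axis line at distance 18 mm from the tangent ray, height az
    q=o[1:]; k=(q@n-.018-az*n[1])/n[0]; print('sil v',v,'axis y from silhouette',round(k,4)); return p,i
E
python3 - <<'E'
from h import *
go(.475,.1375,.055,np.pi/2+JY); prof('w16',.475,.1375)
E
```

```text
t 35.57 grasp [0.4748 0.1341 0.0699] rpy [-3.1409e+00  6.0000e-04  1.5522e+00] f [-0.7  0.2  0.2] open 0.501 spin -0.0016 shift [ 3.4  0.2 14.9]
white (np.float64(10.0), np.float64(11.0), np.float64(10.5)) mid-end [6, 5, 5, 5, 5, 5, 4, 5, 4, 4, 4, 2, 9, 86, 89, 73, 80, -16, -43, -25, -38, -28, -36, -23, -31, -27, -18, -29, -19, -19, -28, -27, -22, -17]
sil v 216 axis y from silhouette 0.1451
```

Emit:
apply_moves(plan=[[-20,0,-30,0,0.5],[-30,0,0,0,0.5],[0,0,0,0,0.5],[0,0,0,0,0.5],[0,0,0,0,0.5]])

```text
time_s: 36.03
tcp_pos: [0.4739, 0.0853, 0.267]
eef_rot: [-3.14, -0.0, 1.554]
wrist_force: [-0.7, -0.1, 1.0]
opening: 0.501
grasp_force: 0.0
```

```bash
python3 - <<'E'
from h import *
p,i=prof('w17',.475,.140); print(i.shape, proj(p,[.475,.14,.018]))
for ay in(.136,.140,.144):
    A=np.arange(-80,90,5.);U=unwrap(i[:,:,::-1],p,ay,.018,.475,A);print([int(x) for x in U[:,40:82].mean(1)],'|',[int(x) for x in U[:,16:26].mean(1)])
E
```

```text
white (np.float64(-25.0), np.float64(14.0), np.float64(-5.5)) mid-end [5, 5, 4, 4, 4, 4, 4, 7, 76, 131, 122, 115, 110, 103, 93, 90, 83, 64, -45, -39, -21, -25, -33, -22, -32, -25, -22, -31, -32, -26, -23, -21, -21, -21]
sil v 123 axis y from silhouette 0.1471
(480, 640, 3) (np.float64(320.13713087918626), np.float64(165.60719273480976))
[68, 68, 68, 68, 68, 68, 68, 68, 68, 68, 68, 68, 71, 150, 195, 196, 197, 201, 202, 204, 205, 207, 157, 84, 96, 114, 123, 110, 116, 127, 126, 120, 118, 117] | [62, 62, 62, 62, 63, 63, 64, 63, 64, 64, 64, 64, 64, 62, 68, 77, 86, 97, 107, 114, 120, 125, 129, 133, 137, 139, 142, 145, 146, 146, 144, 143, 141, 139]
[68, 68, 68, 68, 68, 68, 68, 68, 68, 72, 139, 196, 196, 196, 199, 203, 202, 205, 204, 190, 85, 95, 117, 118, 114, 127, 118, 123, 123, 111, 108, 114, 116, 117] | [62, 63, 63, 63, 63, 63, 64, 63, 64, 64, 62, 66, 74, 83, 92, 102, 111, 118, 123, 128, 133, 137, 141, 145, 147, 149, 148, 146, 144, 142, 139, 136, 134, 132]
[68, 68, 68, 68, 68, 73, 112, 178, 196, 196, 196, 199, 202, 201, 204, 204, 207, 115, 91, 110, 120, 114, 126, 118, 123, 109, 116, 110, 110, 109, 103, 101, 102, 103] | [62, 62, 62, 63, 63, 63, 63, 63, 68, 74, 82, 90, 99, 108, 115, 121, 126, 131, 136, 141, 144, 148, 150, 149, 145, 142, 137, 133, 130, 127, 124, 121, 119, 117]
```

```bash
cat >> h.py <<'E'
def axis2(p,i,x0,az=.018,off=-.024,guess=.14):
    "axis y from both silhouettes of the end zone on the bench"
    s=cv2.cvtColor(i,cv2.COLOR_RGB2HSV)[:,:,1]; u,v0=[int(k) for k in proj(p,[x0+off,guess,az+.01])]; out=[]
    print('sat',[int(x) for x in s[v0-50:v0+60:4,u]])
    g=i[:,u].astype(int).sum(1)//3; print('gray',[int(x) for x in g[v0-50:v0+60:4]],v0)
    for st,sg in((-1,1),(1,-1)):
        v=v0
        while s[v,u]<75: v+=st
        o,d=ray(p,u,v-st*.5); d=d[1:]/np.linalg.norm(d[1:]); n=np.array([-d[1],d[0]]); n*=sg*np.sign(n[0])
        out.append(((o[1:]@n-.018-az*n[1])/n[0]).round(4))
    return out
E
python3 - <<'E'
from h import *
p,i=snap('wrist','w18'); a=axis2(p,i,.475); print(a)
p['o']=0
ay=np.mean(a)
A=np.arange(-80,90,4.);U=unwrap(i[:,:,::-1],p,ay,.018,.475,A);print([(int(b),int(x),int(y)) for b,x,y in zip(A,U[:,40:82].mean(1),U[:,16:26].mean(1))])
E
```

```text
sat [137, 134, 18, 12, 11, 12, 12, 9, 9, 9, 10, 10, 13, 10, 8, 7, 15, 133, 137, 134, 137, 133, 138, 136, 133, 139, 139, 138]
gray [92, 92, 111, 125, 136, 142, 150, 143, 143, 138, 130, 122, 114, 103, 88, 76, 64, 67, 67, 67, 67, 67, 66, 66, 68, 98, 100, 99] 168
[np.float64(0.1471), np.float64(0.1481)]
[(-80, 146, 63), (-76, 153, 63), (-72, 167, 63), (-68, 179, 64), (-64, 192, 65), (-60, 195, 68), (-56, 196, 70), (-52, 196, 74), (-48, 196, 78), (-44, 197, 83), (-40, 199, 88), (-36, 201, 94), (-32, 204, 100), (-28, 203, 106), (-24, 202, 112), (-20, 205, 116), (-16, 205, 121), (-12, 202, 124), (-8, 167, 129), (-4, 90, 133), (0, 92, 137), (4, 107, 141), (8, 123, 144), (12, 111, 147), (16, 124, 149), (20, 122, 150), (24, 120, 149), (28, 121, 145), (32, 110, 140), (36, 116, 136), (40, 108, 133), (44, 109, 130), (48, 103, 126), (52, 102, 120), (56, 102, 115), (60, 103, 110), (64, 106, 105), (68, 106, 100), (72, 103, 94), (76, 100, 91), (80, 99, 90), (84, 97, 89), (88, 97, 89)]
```

Emit:
apply_moves(plan=[[28,0,0,0,0.5],[27.5,0,15,0,0.5],[0,0,15,0,0.5],[0,0,10,0,0.5],[0,0,5,0,0.5],[0,0,0,0,0.5],[0,0,0,0,0.5]])

```text
time_s: 36.72
tcp_pos: [0.4749, 0.1395, 0.2226]
eef_rot: [-3.141, 0.001, 1.552]
wrist_force: [0.7, -0.4, -0.4]
opening: 0.496
grasp_force: 0.0
```

```bash
python3 - <<'E'
from h import *
go(.475,.1408,.055,np.pi/2+JY)
E
```

```text
t 36.72 grasp [0.4748 0.1394 0.0553] rpy [-3.1407e+00  8.0000e-04  1.5522e+00] f [ 0.7 -0.4 -0.4] open 0.496 spin -0.0016 shift [1.4 0.2 0.3]
```

Emit:
apply_moves(plan=[[1.8,0,0,0,0.5],[0,0,1.5,0,0.5],[0,0,1.5,0,0.5],[4,0,0,0,0.5],[5,0,0,0,0.5],[5,0,0,0,0.5],[5,0,0,0,0.5],[5,0,0,0,0.5],[4,0,0,0,0.5],[0,0,0,0,0.5]])

```text
time_s: 37.55
tcp_pos: [0.4758, 0.1711, 0.2219]
eef_rot: [3.14, -0.003, 1.554]
wrist_force: [-3.8, 1.3, 16.8]
opening: 0.499
grasp_force: 8.4
```

Emit:
apply_moves(plan=[[0,0,0,0,0.5],[0,0,-12,0,0.5],[0,0,-20,0,0.5],[-20,0,-15,0,0.5],[-35,0,0,0,0.5],[0,0,0,0,0.5],[0,0,0,0,0.5],[0,0,0,0,0.5]])

```text
time_s: 38.22
tcp_pos: [0.4746, 0.1151, 0.2667]
eef_rot: [-3.141, -0.0, 1.553]
wrist_force: [0.4, 0.4, 0.4]
opening: 0.496
grasp_force: 0.0
```

```bash
cat >> h.py <<'E'
def meas(f,x0,guess,az=.018):
    go(x0,guess,.055,np.pi/2+JY); p,i=snap('wrist',f); a=axis2(p,i,x0,az,guess=guess); ay=np.mean(a); print('axis',a)
    A=np.arange(-90,91,1.);U=unwrap(i[:,:,::-1],p,ay,az,x0,A);m=U[:,40:82].mean(1);print([(int(b),int(x)) for b,x in zip(A[::6],m[::6])])
    w=A[m>170]; print('white',(w.min(),w.max(),(w.min()+w.max())/2) if len(w) else None)
E
python3 - <<'E'
from h import *
meas('w19',.475,.161)
E
```

```text
t 38.22 grasp [0.4746 0.1152 0.0994] rpy [-3.1413e+00 -4.0000e-04  1.5527e+00] f [0.4 0.4 0.4] open 0.496 spin -0.0011 shift [45.8 -0.4 44.4]
sat [138, 138, 137, 137, 134, 14, 12, 11, 12, 12, 10, 9, 9, 10, 10, 11, 10, 8, 7, 69, 134, 136, 134, 136, 138, 138, 136, 139]
gray [98, 98, 92, 92, 94, 108, 122, 132, 141, 149, 150, 144, 138, 130, 123, 114, 105, 89, 70, 59, 66, 66, 67, 66, 66, 73, 75, 98] 182
axis [np.float64(0.1614), np.float64(0.162)]
[(-90, 66), (-84, 66), (-78, 66), (-72, 66), (-66, 68), (-60, 74), (-54, 91), (-48, 166), (-42, 252), (-36, 255), (-30, 255), (-24, 255), (-18, 255), (-12, 255), (-6, 255), (0, 255), (6, 255), (12, 255), (18, 255), (24, 255), (30, 255), (36, 248), (42, 99), (48, 95), (54, 104), (60, 96), (66, 95), (72, 93), (78, 93), (84, 93), (90, 93)]
white (np.float64(-47.0), np.float64(38.0), np.float64(-4.5))
```

Emit:
apply_moves(plan=[[23,0,0,0,0.5],[22.5,0,15,0,0.5],[0,0,15,0,0.5],[0,0,9,0,0.5],[0,0,3,0,0.5],[0,0,2,0,0.5],[0,0,2,0,0.5],[0,0,0,0,0.5],[0,0,0,0,0.5]])

```text
time_s: 39.02
tcp_pos: [0.4749, 0.1601, 0.2222]
eef_rot: [-3.14, -0.001, 1.553]
wrist_force: [-3.1, 0.5, 7.9]
opening: 0.5
grasp_force: 4.3
```

Emit:
apply_moves(plan=[[1,0,0,0,0.5],[1,0,0,0,0.5],[1,0,0,0,0.5],[0,0,0,0,0.5],[0,0,0,0,0.5],[0,0,-12,0,0.5],[0,0,-20,0,0.85],[-20,0,-15,0,0.85],[-35,0,0,0,0.85]])

```text
time_s: 39.77
tcp_pos: [0.4758, 0.1115, 0.2706]
eef_rot: [3.134, -0.004, 1.561]
wrist_force: [0.0, -0.3, -0.7]
opening: 0.671
grasp_force: 0.0
```

Emit:
apply_moves(plan=[[0,0,0,0,0.85],[0,0,0,0,0.85],[0,0,0,0,0.85]])

```text
time_s: 40.02
tcp_pos: [0.4746, 0.1083, 0.2681]
eef_rot: [3.141, -0.001, 1.552]
wrist_force: [-1.2, 0.1, 0.3]
opening: 0.841
grasp_force: 0.0
```

```bash
python3 - <<'E'
from h import *
meas('w20',.475,.163)
E
```

```text
t 40.02 grasp [0.4747 0.1084 0.1008] rpy [ 3.1411e+00 -5.0000e-04  1.5520e+00] f [-1.2  0.1  0.3] open 0.841 spin -0.0018 shift [54.6 -0.6 45.8]
sat [137, 139, 136, 138, 137, 66, 11, 10, 13, 11, 11, 11, 11, 8, 11, 9, 7, 8, 7, 9, 135, 136, 136, 135, 133, 135, 138, 139]
gray [94, 93, 89, 88, 88, 92, 111, 125, 132, 139, 142, 139, 133, 127, 118, 111, 102, 89, 77, 58, 60, 62, 62, 63, 62, 69, 70, 82] 167
axis [np.float64(0.1628), np.float64(0.1631)]
[(-90, 61), (-84, 60), (-78, 60), (-72, 61), (-66, 62), (-60, 67), (-54, 78), (-48, 108), (-42, 238), (-36, 255), (-30, 255), (-24, 255), (-18, 255), (-12, 255), (-6, 255), (0, 255), (6, 255), (12, 255), (18, 255), (24, 255), (30, 255), (36, 252), (42, 131), (48, 86), (54, 95), (60, 93), (66, 90), (72, 87), (78, 85), (84, 86), (90, 86)]
white (np.float64(-44.0), np.float64(40.0), np.float64(-2.0))
```

Emit:
apply_moves(plan=[[27,-0.5,0,0,0.85],[27.5,0,10,0,0.85],[0,0,25,0,0.85],[0,0,25,0,0.85],[0,0,12,0,0.85],[0,0,4,0,0.85],[0,0,0,0,0.85],[0,0,0,0,0.85]])

```text
time_s: 40.73
tcp_pos: [0.4751, 0.1636, 0.192]
eef_rot: [3.141, -0.0, 1.554]
wrist_force: [0.5, -0.1, 0.3]
opening: 0.853
grasp_force: 0.0
```

```bash
python3 - <<'E'
from h import *
go(.475,.163,.0245,np.pi/2+JY)
E
```

```text
t 40.73 grasp [0.4752 0.1637 0.0247] rpy [ 3.1413e+00 -3.0000e-04  1.5542e+00] f [ 0.5 -0.1  0.3] open 0.853 spin 0.0004 shift [-0.7 -0.2  0.2]
```

Emit:
apply_moves(plan=[[0,0,0,0,0.6],[0,0,0,0,0.6],[0,0,0,0,0.6],[0,0,0,0,0.6],[0,0,-10,0,0.6],[0,0,-30,0,0.6],[0,0,-40,0,0.6],[0,0,-40,0,0.6],[0,0,-20,0,0.6]], squeeze=25)

```text
time_s: 41.48
tcp_pos: [0.4753, 0.1628, 0.3361]
eef_rot: [3.137, -0.002, 1.553]
wrist_force: [1.1, 0.8, -3.2]
opening: 0.688
grasp_force: 25.0
```

Emit:
apply_moves(plan=[[-36,12.7,0,0,0.6],[-36,12.7,0,0,0.6],[-36,12.7,0,0,0.6],[-36,12.7,0,0,0.6],[-36,12.7,0,0,0.6],[-36,12.7,0,0,0.6],[-36,12.7,0,0,0.6],[-36,12.7,0,0,0.6],[-36,12.7,0,0,0.6]])

```text
time_s: 42.23
tcp_pos: [0.5831, -0.1644, 0.3316]
eef_rot: [-3.139, -0.001, 1.553]
wrist_force: [1.2, 0.0, -4.1]
opening: 0.684
grasp_force: 25.0
```

Emit:
apply_moves(plan=[[-36,12.7,0,0,0.6],[-36,12.7,0,0,0.6],[0,0,25,0,0.6],[0,0,30,0,0.6],[0,0,25,0,0.6],[0,0,15,0,0.6],[0,0,0,0,0.6],[0,0,0,0,0.6],[0,0,0,0,0.6]])

```text
time_s: 42.98
tcp_pos: [0.6081, -0.2355, 0.238]
eef_rot: [3.14, 0.001, 1.553]
wrist_force: [-0.4, -0.7, -3.8]
opening: 0.684
grasp_force: 25.0
```

```bash
python3 - <<'E'
from h import *
go(.6085,-.235,.0547,np.pi/2+JY)
E
```

```text
t 42.98 grasp [ 0.6083 -0.2357  0.0707] rpy [3.1401e+00 1.0000e-03 1.5534e+00] f [-0.4 -0.7 -3.8] open 0.684 spin -0.0004 shift [ 0.7  0.2 16. ]
```

Emit:
apply_moves(plan=[[0,0,7,0,0.6],[0,0,5,0,0.6],[0,0,2,0,0.6],[0,0,1,0,0.6],[0,0,0,0,0.6],[0,0,0,0,0.6]])

```text
time_s: 43.48
tcp_pos: [0.6081, -0.2348, 0.2235]
eef_rot: [3.14, -0.001, 1.554]
wrist_force: [-2.3, 3.1, 7.0]
opening: 0.687
grasp_force: 25.0
```

Emit:
apply_moves(plan=[[0,0,1,0,0.6],[0,0,0,0,0.6],[0,0,0,0,0.6]])

```text
time_s: 43.73
tcp_pos: [0.6081, -0.2348, 0.2235]
eef_rot: [3.14, -0.001, 1.554]
wrist_force: [-3.4, 3.2, 10.9]
opening: 0.687
grasp_force: 25.0
```

Emit:
apply_moves(plan=[[0,0,1,0,0.6],[0,0,0,0,0.6],[0,0,0,0,0.6]])

```text
time_s: 43.98
tcp_pos: [0.608, -0.2348, 0.2234]
eef_rot: [3.14, -0.001, 1.554]
wrist_force: [-4.2, 3.5, 14.3]
opening: 0.686
grasp_force: 25.0
```

Emit:
apply_moves(plan=[[0.5,0,-2,0,0.6],[0,0,0,0,0.6],[0,0,0,0,0.85],[0,0,0,0,0.85],[0,0,0,0,0.85],[0,0,-15,0,0.85],[0,0,-35,0,0.85],[-30,0,-25,0,0.85],[-20,0,0,0,0.85],[0,0,0,0,0.85]])

```text
time_s: 44.82
tcp_pos: [0.6056, -0.2913, 0.2992]
eef_rot: [3.138, 0.009, 1.546]
wrist_force: [-0.8, -2.0, -0.8]
opening: 0.85
grasp_force: 0.0
```

Emit:
apply_moves(plan=[[0,0,0,0,0.85],[0,0,0,0,0.85]])

```text
time_s: 44.98
tcp_pos: [0.6069, -0.284, 0.2957]
eef_rot: [-3.14, -0.002, 1.554]
wrist_force: [0.0, -0.0, -0.0]
opening: 0.85
grasp_force: 0.0
```

```bash
cat >> h.py <<'E'
def jm(f,x0,ay,az=.048,thr=170):
    "flat in jig: roll from white edges; x extent check; axis y from pin/dark body"
    p,i=snap('wrist',f); A=np.arange(-90,91,1.);U=unwrap(i[:,:,::-1],p,ay,az,x0,A);m=U[:,40:82].mean(1);e=U[:,np.r_[12:26,96:110]].mean(1)
    print([(int(b),int(x),int(y)) for b,x,y in zip(A[::6],m[::6],e[::6])]); w=A[m>thr]; print('white',(w.min(),w.max(),(w.min()+w.max())/2) if len(w) else None)
    v=int(proj(p,[x0,ay,az+.016])[1]); row=i[v-2:v+3].mean(axis=(0,2)); u0=int(proj(p,[x0,ay,az])[0])
    print('row',v,u0,[int(x) for x in row[u0-60:u0+61:3]]); return p,i
E
python3 - <<'E'
from h import *
go(.62,.252,.0547,np.pi/2-.04); jm('w21',.6085,-.2345)
E
```

```text
t 44.98 grasp [ 0.6066 -0.2837  0.1284] rpy [-3.1401e+00 -1.8000e-03  1.5537e+00] f [ 0. -0. -0.] open 0.85 spin 0.0229 shift [535.8  -8.1  73.7]
[(-90, 87, 99), (-84, 95, 105), (-78, 96, 106), (-72, 89, 101), (-66, 74, 85), (-60, 55, 63), (-54, 50, 48), (-48, 58, 49), (-42, 76, 55), (-36, 177, 63), (-30, 240, 70), (-24, 241, 76), (-18, 241, 82), (-12, 241, 87), (-6, 241, 91), (0, 242, 96), (6, 242, 100), (12, 242, 102), (18, 242, 104), (24, 242, 106), (30, 242, 104), (36, 242, 100), (42, 232, 96), (48, 111, 92), (54, 63, 88), (60, 68, 84), (66, 68, 80), (72, 73, 85), (78, 89, 99), (84, 102, 110), (90, 107, 114)]
white (np.float64(-36.0), np.float64(45.0), np.float64(4.5))
row 177 321 [89, 84, 92, 93, 96, 95, 96, 97, 98, 99, 102, 226, 242, 242, 242, 242, 242, 242, 242, 242, 242, 241, 242, 242, 242, 242, 242, 241, 237, 130, 94, 94, 94, 95, 95, 97, 95, 95, 91, 96, 93]
```

```bash
cat >> h.py <<'E'
def tang(p,u,v,sg,az):
    o,d=ray(p,u,v); d=d[1:]/np.linalg.norm(d[1:]); n=np.array([-d[1],d[0]]); n*=sg*np.sign(n[0]); return (o[1:]@n-.018-az*n[1])/n[0]
def sub(col,a,b,sgn):
    g=np.gradient(cv2.GaussianBlur(col.reshape(-1,1),(0,0),.8).ravel())*sgn; v=a+int(np.argmax(g[a:b])); y0,y1,y2=g[v-1:v+2]; return v+.5*(y0-y2)/(y0-2*y1+y2),g[v]
def jroll(p,i,x0,ay,az=.048):
    g=i.astype(np.float32).mean(2); T=[]
    for off in(-.029,-.023,-.020,.020,.023,.029):
        u=proj(p,[x0+off,ay,az])[0]; c=g[:,int(u)-1:int(u)+2].mean(1); vt=int(proj(p,[x0,ay+.018,az])[1]); vb=int(proj(p,[x0,ay-.018,az])[1])
        a=sub(c,vt-6,vt+6,-1); b=sub(c,vb-6,vb+6,1); T.append((off,round(tang(p,u,a[0],1,az),4),round(float(a[1])),round(tang(p,u,b[0],-1,az),4),round(float(b[1]))))
    for t in T: print(t)
    u=proj(p,[x0,ay,az])[0]; c=g[:,int(u)-8:int(u)+9].mean(1); vt=int(proj(p,[x0,ay+.0125,az+.013])[1]); vb=int(proj(p,[x0,ay-.0125,az+.013])[1])
    a=sub(c,vt-10,vt+10,1); b=sub(c,vb-10,vb+10,-1)
    for y in(ay-.001,ay,ay+.001): e=[cyl(p,u,a[0],y,az,.01785),cyl(p,u,b[0],y,az,.01785)]; print('axis',round(y,4),'edges',e,'roll',np.mean(e))
E
python3 - <<'E'
from h import *
p,i=snap('wrist','w22'); jroll(p,i,.6085,-.2345)
p2=wp((.4746,.1083,.2681),(3.1411,-.0005,1.552)); jroll(p2,load('w20')[:,:,::-1],.475,.163,.018)
E
```

```text
(-0.029, np.float64(-0.2338), 3, np.float64(-0.2337), 13)
(-0.023, np.float64(-0.2342), 10, np.float64(-0.2335), 18)
(-0.02, np.float64(-0.2343), 12, np.float64(-0.2335), 19)
(0.02, np.float64(-0.235), 18, np.float64(-0.2341), 20)
(0.023, np.float64(-0.2349), 20, np.float64(-0.2342), 20)
(0.029, np.float64(-0.2346), 6, np.float64(-0.2345), 4)
axis -0.2355 edges [51.3, -33.6] roll 8.849999999999998
axis -0.2345 edges [46.6, -38.0] roll 4.300000000000001
axis -0.2335 edges [42.3, -42.9] roll -0.3000000000000007
(-0.029, np.float64(0.1673), 0, np.float64(0.1641), 4)
(-0.023, np.float64(0.166), 0, np.float64(0.1636), 2)
(-0.02, np.float64(0.1664), 0, np.float64(0.1621), 0)
(0.02, np.float64(0.1654), 1, np.float64(0.1608), 0)
(0.023, np.float64(0.1652), 0, np.float64(0.1626), 0)
(0.029, np.float64(0.1646), 0, np.float64(0.1617), 0)
axis 0.162 edges [50.6, -35.7] roll 7.449999999999999
axis 0.163 edges [45.8, -40.3] roll 2.75
axis 0.164 edges [41.5, -45.2] roll -1.8500000000000014
```

Emit:
apply_moves(plan=[[0,0,-35,0.0229,0.85],[38.3,-0.6,0,0,0.85],[38.3,-0.6,0,0,0.85],[38.3,-0.6,0,0,0.85],[38.3,-0.6,0,0,0.85],[38.3,-0.6,0,0,0.85],[38.3,-0.6,0,0,0.85],[38.3,-0.6,0,0,0.85]])

```text
time_s: 45.75
tcp_pos: [0.6131, -0.0134, 0.3313]
eef_rot: [-3.14, -0.001, 1.533]
wrist_force: [0.2, -0.6, 0.4]
opening: 0.848
grasp_force: 0.0
```

Emit:
apply_moves(plan=[[38.3,-0.6,0,0,0.85],[38.3,-0.6,0,0,0.85],[38.3,-0.6,0,0,0.85],[38.3,-0.6,0,0,0.85],[38.3,-0.6,0,0,0.85],[38.3,-0.6,0,0,0.85],[38,-0.6,0,0,0.85],[0,0,35,0,0.85],[0,0,35,0,0.85]])

```text
time_s: 46.5
tcp_pos: [0.6192, 0.2574, 0.2622]
eef_rot: [3.138, -0.005, 1.54]
wrist_force: [0.9, -0.7, -1.0]
opening: 0.853
grasp_force: 0.0
```

Emit:
apply_moves(plan=[[0,0,20,0,0.85],[0,0,0,0,0.85],[0,0,0,0,0.85],[0,0,0,0,0.85]])

```text
time_s: 46.83
tcp_pos: [0.6206, 0.2516, 0.2431]
eef_rot: [3.139, -0.001, 1.531]
wrist_force: [0.8, 0.7, 0.6]
opening: 0.854
grasp_force: 0.0
```

```bash
python3 - <<'E'
from h import *
go(.6197,.252,.054,np.pi/2-.04)
p,i=snap('wrist','w23'); o=r.observe()
E
```

```text
t 46.83 grasp [0.621  0.2517 0.0758] rpy [ 3.1394e+00 -1.0000e-03  1.5311e+00] f [0.8 0.7 0.6] open 0.854 spin 0.0003 shift [ 0.2 -1.3 21.8]
```

Emit:
apply_moves(plan=[[0,-1,12,0,0.85],[0,0,9.5,0,0.85],[0,0,0,0,0.6],[0,0,0,0,0.6],[0,0,0,0,0.6],[0,0,0,0,0.6],[0,0,-10,0,0.6],[0,0,-35,0,0.6],[0,0,-35,0,0.6]], squeeze=25)

```text
time_s: 47.63
tcp_pos: [0.6178, 0.2511, 0.2991]
eef_rot: [-3.135, 0.003, 1.531]
wrist_force: [1.3, 0.1, -2.9]
opening: 0.689
grasp_force: 24.9
```

Emit:
apply_moves(plan=[[0,0,0,-0.0226,0.6],[-25.7,-23.8,0,0,0.6],[-25.7,-23.8,0,0,0.6],[-25.7,-23.8,0,0,0.6],[-25.7,-23.8,0,0,0.6],[-25.7,-23.8,0,0,0.6],[-25.7,-23.8,0,0,0.6],[0,0,35,0,0.6],[0,0,35,0,0.6]])

```text
time_s: 48.38
tcp_pos: [0.4731, 0.0978, 0.2322]
eef_rot: [3.136, -0.001, 1.55]
wrist_force: [1.3, 1.1, -3.6]
opening: 0.687
grasp_force: 24.9
```

Emit:
apply_moves(plan=[[0,0,25,0,0.6],[0,0,10,0,0.6],[0,0,0,0,0.6],[0,0,0,0,0.6],[0,0,0,0,0.6]])

```text
time_s: 48.8
tcp_pos: [0.4743, 0.0996, 0.1965]
eef_rot: [3.139, -0.0, 1.553]
wrist_force: [0.1, -0.2, -3.1]
opening: 0.691
grasp_force: 24.9
```

```bash
python3 - <<'E'
from h import *
go(.475,.10,.024,np.pi/2+JY)
E
```

```text
t 48.8 grasp [0.4748 0.0996 0.0292] rpy [ 3.1389e+00 -5.0000e-04  1.5533e+00] f [ 0.1 -0.2 -3.1] open 0.691 spin -0.0005 shift [0.4 0.2 5.2]
```

Emit:
apply_moves(plan=[[0,0,4,0,0.6],[0,0,2,0,0.6],[0,0,0.7,0,0.6],[0,0,0,0,0.6],[0,0,0,0,0.85],[0,0,0,0,0.85],[0,0,0,0,0.85],[0,0,-12,0,0.85],[0,0,-32,0,0.5],[-25,0,-33,0,0.5]])

```text
time_s: 49.63
tcp_pos: [0.4729, 0.079, 0.2653]
eef_rot: [-3.138, -0.003, 1.562]
wrist_force: [0.9, 0.8, -0.7]
opening: 0.749
grasp_force: 0.0
```

Emit:
apply_moves(plan=[[-27,0,0,0,0.5],[0,0,0,0,0.5],[0,0,0,0,0.5],[0,0,0,0,0.5]])

```text
time_s: 49.97
tcp_pos: [0.4725, 0.0479, 0.2654]
eef_rot: [-3.141, -0.001, 1.553]
wrist_force: [0.7, 0.2, -0.8]
opening: 0.516
grasp_force: 0.0
```

```bash
cat >> h.py <<'E'
def bm(f,guess,x0=.475,az=.018):
    go(x0,guess,.055,np.pi/2+JY); p,i=snap('wrist',f); s=cv2.cvtColor(i,cv2.COLOR_RGB2HSV)[:,:,1].astype(np.float32); T=[]
    for off in(-.026,-.021,.021,.026):
        u=proj(p,[x0+off,guess,az])[0]; c=s[:,int(u)-1:int(u)+2].mean(1); vt=int(proj(p,[x0,guess+.018,az])[1]); vb=int(proj(p,[x0,guess-.018,az])[1])
        T.append([tang(p,u,sub(c,vt-14,vt+14,-1)[0],1,az),tang(p,u,sub(c,vb-14,vb+14,1)[0],-1,az)])
    ay=np.mean(T); print('axes',np.round(T,4).tolist(),'ay',round(ay,4)); g=i.astype(np.float32).mean(2)
    u=proj(p,[x0,ay,az])[0]; c=g[:,int(u)-8:int(u)+9].mean(1); e=np.array([cyl(p,u,v,ay,az,.01799) or 0 for v in range(480)]); k=[v for v in range(480) if e[v]!=0]
    print([(int(e[v]),int(c[v])) for v in k[::3]])
    a=sub(c,k[0]-3,k[-1]+3,1); b=sub(c,k[0]-3,k[-1]+3,-1); E=[cyl(p,u,a[0],ay,az,.0179),cyl(p,u,b[0],ay,az,.0179)]; print('edges',E,'roll',np.mean([x or 0 for x in E])); return p,i
E
python3 - <<'E'
from h import *
bm('w24',.0996)
E
```

```text
t 49.97 grasp [0.4723 0.048  0.0981] rpy [-3.1408e+00 -6.0000e-04  1.5533e+00] f [ 0.7  0.2 -0.8] open 0.516 spin -0.0005 shift [51.7  1.8 43.1]
axes [[0.1007, 0.1011], [0.1007, 0.101], [0.1, 0.1002], [0.0999, 0.1002]] ay 0.1005
[(86, 84), (64, 95), (54, 98), (46, 94), (39, 88), (32, 244), (26, 254), (21, 254), (15, 254), (10, 254), (5, 254), (0, 254), (-5, 254), (-11, 254), (-16, 254), (-22, 254), (-29, 253), (-36, 254), (-44, 243), (-55, 83)]
edges [35.4, -49.7] roll -7.150000000000002
```

Emit:
apply_moves(plan=[[26,1,0,0,0.5],[25,1,15,0,0.5],[0,0,15,0,0.5],[0,0,8,0,0.5],[0,0,4,0,0.5],[0,0,2,0,0.5],[0,0,2,0,0.5],[0,0,0,0,0.5],[0,0,0,0,0.5]])

```text
time_s: 50.77
tcp_pos: [0.4747, 0.0978, 0.2219]
eef_rot: [-3.139, -0.002, 1.553]
wrist_force: [-6.1, 1.2, 21.8]
opening: 0.5
grasp_force: 11.1
```

Emit:
apply_moves(plan=[[1.5,0,0,0,0.5],[1.5,0,0,0,0.5],[1.6,0,0,0,0.5],[0,0,0,0,0.5],[0,0,0,0,0.5],[0,0,-12,0,0.5],[0,0,-20,0,0.85],[-20,0,-15,0,0.85],[-35,0,0,0,0.85]])

```text
time_s: 51.52
tcp_pos: [0.4758, 0.0506, 0.2689]
eef_rot: [3.136, -0.003, 1.561]
wrist_force: [0.6, -0.2, -0.5]
opening: 0.665
grasp_force: 0.0
```

Emit:
apply_moves(plan=[[0,0,0,0,0.85],[0,0,0,0,0.85],[0,0,0,0,0.85]])

```text
time_s: 51.77
tcp_pos: [0.4746, 0.0476, 0.2665]
eef_rot: [-3.141, -0.0, 1.552]
wrist_force: [0.4, 0.8, -0.4]
opening: 0.84
grasp_force: 0.0
```

```bash
python3 - <<'E'
from h import *
bm('w25',.1025)
E
```

```text
t 51.77 grasp [0.4745 0.0477 0.0992] rpy [-3.1411e+00 -2.0000e-04  1.5516e+00] f [ 0.4  0.8 -0.4] open 0.84 spin -0.0022 shift [54.8 -0.4 44.2]
axes [[0.1016, 0.1024], [0.1016, 0.1023], [0.101, 0.1014], [0.1008, 0.1013]] ay 0.1015
[(80, 85), (63, 90), (53, 96), (45, 81), (38, 185), (31, 254), (25, 254), (20, 254), (14, 254), (9, 253), (4, 254), (-1, 254), (-6, 253), (-12, 253), (-17, 253), (-24, 253), (-30, 253), (-37, 253), (-46, 164), (-57, 68)]
edges [38.8, -47.0] roll -4.100000000000001
```

Emit:
apply_moves(plan=[[27,0,0,0,0.5],[26,0,15,0,0.5],[0,0,15,0,0.5],[0,0,8,0,0.5],[0,0,4,0,0.5],[0,0,2,0,0.5],[0,0,2,0,0.5],[0,0,0,0,0.5],[0,0,0,0,0.5]])

```text
time_s: 52.57
tcp_pos: [0.4756, 0.1002, 0.2222]
eef_rot: [3.141, -0.001, 1.551]
wrist_force: [-1.2, 0.1, 10.1]
opening: 0.5
grasp_force: 4.8
```

Emit:
apply_moves(plan=[[1.5,0,0,0,0.5],[1.5,0,0,0,0.5],[1.2,0,0,0,0.5],[0,0,0,0,0.5],[0,0,0,0,0.5],[0,0,-12,0,0.5],[0,0,-20,0,0.85],[-20,0,-15,0,0.85],[-35,0,0,0,0.85]])

```text
time_s: 53.32
tcp_pos: [0.476, 0.0527, 0.2703]
eef_rot: [3.135, -0.003, 1.56]
wrist_force: [0.9, -0.3, -0.0]
opening: 0.664
grasp_force: 0.0
```

Emit:
apply_moves(plan=[[0,0,0,0,0.85],[0,0,0,0,0.85],[0,0,0,0,0.85]])

```text
time_s: 53.57
tcp_pos: [0.4747, 0.0497, 0.2679]
eef_rot: [3.141, -0.0, 1.551]
wrist_force: [0.4, 0.5, 0.4]
opening: 0.841
grasp_force: 0.0
```

```bash
python3 - <<'E'
from h import *
bm('w26',.103)
E
```

```text
t 53.57 grasp [0.4748 0.0498 0.1006] rpy [ 3.1413e+00 -3.0000e-04  1.5514e+00] f [0.4 0.5 0.4] open 0.841 spin -0.0024 shift [53.2 -0.7 45.6]
axes [[0.1031, 0.1042], [0.1031, 0.104], [0.1024, 0.1031], [0.1023, 0.1032]] ay 0.1032
[(79, 89), (62, 90), (52, 83), (44, 125), (37, 253), (31, 254), (25, 254), (19, 254), (14, 254), (9, 254), (3, 254), (-1, 254), (-7, 254), (-12, 254), (-18, 254), (-24, 254), (-31, 254), (-39, 231), (-48, 81), (-60, 60)]
edges [43.6, -41.9] roll 0.8500000000000014
```

Emit:
apply_moves(plan=[[27,-0.5,0,0,0.85],[26.4,0,10,0,0.85],[0,0,25,0,0.85],[0,0,25,0,0.85],[0,0,12,0,0.85],[0,0,4,0,0.85],[0,0,0,0,0.85],[0,0,0,0,0.6],[0,0,0,0,0.6],[0,0,0,0,0.6]], squeeze=25)

```text
time_s: 54.45
tcp_pos: [0.4752, 0.1038, 0.1924]
eef_rot: [3.141, -0.001, 1.553]
wrist_force: [1.7, 0.7, 0.3]
opening: 0.685
grasp_force: 25.2
```

Emit:
apply_moves(plan=[[0,0,0,0,0.6],[0,0,0,0,0.6],[0,0,-10,0,0.6],[0,0,-30,0,0.6],[0,0,-40,0,0.6],[0,0,-40,0,0.6],[0,0,-20,0,0.6]])

```text
time_s: 55.03
tcp_pos: [0.4756, 0.1032, 0.3358]
eef_rot: [3.136, -0.001, 1.552]
wrist_force: [1.4, 0.2, -4.2]
opening: 0.687
grasp_force: 25.0
```

Emit:
apply_moves(plan=[[-32.5,17.4,0,0,0.6],[-32.5,17.4,0,0,0.6],[-32.5,17.4,0,0,0.6],[-32.5,17.4,0,0,0.6],[-32.5,17.4,0,0,0.6],[-32.5,17.4,0,0,0.6],[-32.5,17.4,0,0,0.6],[-32.5,17.4,0,0,0.6]])

```text
time_s: 55.7
tcp_pos: [0.6096, -0.1603, 0.3314]
eef_rot: [-3.14, -0.0, 1.553]
wrist_force: [0.5, -0.2, -3.3]
opening: 0.685
grasp_force: 25.0
```

Emit:
apply_moves(plan=[[0,0,25,0,0.6],[0,0,30,0,0.6],[0,0,25,0,0.6],[0,0,12,0,0.6],[0,0,0,0,0.6],[0,0,0,0,0.6],[0,0,0,0,0.6]])

```text
time_s: 56.28
tcp_pos: [0.6104, -0.1591, 0.2413]
eef_rot: [3.139, 0.001, 1.553]
wrist_force: [0.5, -0.1, -3.8]
opening: 0.686
grasp_force: 25.0
```

```bash
python3 - <<'E'
from h import *
go(.6096,-.159,.0547,np.pi/2+JY)
E
```

```text
t 56.28 grasp [ 0.6109 -0.1593  0.074 ] rpy [3.1386e+00 1.2000e-03 1.5532e+00] f [ 0.5 -0.1 -3.8] open 0.686 spin -0.0006 shift [ 0.2 -1.3 19.3]
```

Lower (-1 mm along y), with force check, release and look.

Emit:
apply_moves(plan=[[0,-1,10,0,0.6],[0,0,5,0,0.6],[0,0,3,0,0.6],[0,0,1,0,0.6],[0,0,1,0,0.6],[0,0,0,0,0.6],[0,0,0,0,0.6]])

```text
time_s: 56.87
tcp_pos: [0.6089, -0.1581, 0.2224]
eef_rot: [3.141, -0.002, 1.554]
wrist_force: [-4.0, 3.3, 10.8]
opening: 0.684
grasp_force: 25.0
```

Emit:
apply_moves(plan=[[0,0,0.7,0,0.6],[0,0,0,0,0.6],[0,0,0,0,0.6]])

```text
time_s: 57.12
tcp_pos: [0.6089, -0.1581, 0.2224]
eef_rot: [3.14, -0.002, 1.554]
wrist_force: [-4.9, 3.4, 15.0]
opening: 0.681
grasp_force: 25.0
```

Emit:
apply_moves(plan=[[0.7,0,-2,0,0.6],[0,0,0,0,0.6],[0,0,0,0,0.85],[0,0,0,0,0.85],[0,0,0,0,0.85],[0,0,-15,0,0.85],[0,0,-35,0,0.85],[-30,0,-25,0,0.85],[-20,0,0,0,0.85],[0,0,0,0,0.85]])

```text
time_s: 57.95
tcp_pos: [0.607, -0.2146, 0.2983]
eef_rot: [3.137, 0.008, 1.546]
wrist_force: [-0.8, -0.8, -0.6]
opening: 0.851
grasp_force: 0.0
```

Emit:
apply_moves(plan=[[0,0,0,0,0.85],[0,0,0,0,0.85]])

```text
time_s: 58.12
tcp_pos: [0.6078, -0.2073, 0.2949]
eef_rot: [-3.14, -0.002, 1.553]
wrist_force: [-0.2, -0.2, 0.1]
opening: 0.851
grasp_force: 0.0
```

```bash
python3 - <<'E'
from h import *
go(.6133,.092,.054,np.pi/2-.04)
p,i=snap('wrist','w27'); print(p['origin']); jroll(p,i,.609,-.158)
E
```

```text
t 58.12 grasp [ 0.6076 -0.2071  0.1276] rpy [-3.1401e+00 -1.6000e-03  1.5534e+00] f [-0.2 -0.2  0.1] open 0.851 spin 0.0226 shift [299.1  -6.2  73.6]
[ 0.60851071 -0.13717157  0.27439503]
(-0.029, np.float64(-0.1555), 0, np.float64(-0.1577), 13)
(-0.023, np.float64(-0.158), 5, np.float64(-0.1577), 17)
(-0.02, np.float64(-0.1585), 13, np.float64(-0.1578), 18)
(0.02, np.float64(-0.159), 14, np.float64(-0.1582), 18)
(0.023, np.float64(-0.159), 14, np.float64(-0.1582), 19)
(0.029, np.float64(-0.1587), 5, np.float64(-0.1586), 4)
axis -0.159 edges [46.3, -37.6] roll 4.349999999999998
axis -0.158 edges [42.0, -42.4] roll -0.1999999999999993
axis -0.157 edges [38.0, -47.8] roll -4.899999999999999
```

Emit:
apply_moves(plan=[[0,0,-35,0.0226,0.85],[37.4,-0.8,0,0,0.85],[37.4,-0.8,0,0,0.85],[37.4,-0.8,0,0,0.85],[37.4,-0.8,0,0,0.85],[37.4,-0.8,0,0,0.85],[37.4,-0.8,0,0,0.85],[37.4,-0.8,0,0,0.85],[37.4,-0.8,0,0,0.85],[0,0,30,0,0.85]])

```text
time_s: 59.0
tcp_pos: [0.6148, 0.1045, 0.3043]
eef_rot: [3.132, -0.012, 1.548]
wrist_force: [0.6, 1.6, 0.2]
opening: 0.852
grasp_force: 0.0
```

Emit:
apply_moves(plan=[[0,0,35,0,0.85],[0,0,25,0,0.85],[0,0,0,0,0.85],[0,0,0,0,0.85],[0,0,0,0,0.85]])

```text
time_s: 59.42
tcp_pos: [0.6141, 0.0916, 0.242]
eef_rot: [3.14, -0.0, 1.531]
wrist_force: [1.2, -0.1, 0.2]
opening: 0.85
grasp_force: 0.0
```

```bash
python3 - <<'E'
from h import *
go(.6133,.092,.054,np.pi/2-.04)
E
```

```text
t 59.42 grasp [0.6144 0.0916 0.0747] rpy [ 3.1398e+00 -4.0000e-04  1.5311e+00] f [ 1.2 -0.1  0.2] open 0.85 spin 0.0003 shift [ 0.3 -1.1 20.7]
```

Emit:
apply_moves(plan=[[0,-1,12,0,0.85],[0,0,8.7,0,0.85],[0,0,0,0,0.6],[0,0,0,0,0.6],[0,0,0,0,0.6],[0,0,0,0,0.6],[0,0,-10,0,0.6],[0,0,-35,0,0.6],[0,0,-35,0,0.6]], squeeze=25)

```text
time_s: 60.17
tcp_pos: [0.6117, 0.0912, 0.2993]
eef_rot: [-3.137, 0.001, 1.53]
wrist_force: [0.8, -0.2, -4.8]
opening: 0.689
grasp_force: 25.0
```

Emit:
apply_moves(plan=[[0,0,0,-0.0226,0.6],[-2.3,-34.5,0,0,0.6],[-2.3,-34.5,0,0,0.6],[-2.3,-34.5,0,0,0.6],[-2.3,-34.5,0,0,0.6],[0,0,35,0,0.6],[0,0,35,0,0.6],[0,0,25,0,0.6],[0,0,8,0,0.6]])

```text
time_s: 60.92
tcp_pos: [0.4732, 0.0843, 0.1943]
eef_rot: [-3.136, 0.001, 1.553]
wrist_force: [-0.7, 0.9, -4.7]
opening: 0.685
grasp_force: 25.0
```

Emit:
apply_moves(plan=[[0,0,0,0,0.6],[0,0,2,0,0.6],[0,0,0,0,0.6],[0,0,0,0,0.6]])

```text
time_s: 61.25
tcp_pos: [0.4751, 0.0844, 0.1964]
eef_rot: [3.139, -0.0, 1.553]
wrist_force: [-0.4, -0.6, -4.1]
opening: 0.684
grasp_force: 25.0
```

```bash
python3 - <<'E'
from h import *
go(.475,.085,.024,np.pi/2+JY)
E
```

```text
t 61.25 grasp [0.4756 0.0845 0.0291] rpy [ 3.1387e+00 -4.0000e-04  1.5532e+00] f [-0.4 -0.6 -4.1] open 0.684 spin -0.0006 shift [ 0.5 -0.6  5.1]
```

Emit:
apply_moves(plan=[[0,0,4,0,0.6],[0,0,2,0,0.6],[0,0,0.5,0,0.6],[0,0,0,0,0.6],[0,0,0,0,0.85],[0,0,0,0,0.85],[0,0,0,0,0.85],[0,0,-12,0,0.85],[0,0,-34,0,0.5],[-6,0,0,0,0.5]])

```text
time_s: 62.08
tcp_pos: [0.4758, 0.0794, 0.2382]
eef_rot: [3.134, -0.002, 1.555]
wrist_force: [0.3, -0.6, 0.0]
opening: 0.751
grasp_force: 0.0
```

Emit:
apply_moves(plan=[[0,0,0,0,0.5],[0,0,0,0,0.5],[0,0,0,0,0.5],[0,0,0,0,0.5]])

```text
time_s: 62.42
tcp_pos: [0.474, 0.0786, 0.2338]
eef_rot: [-3.14, 0.0, 1.553]
wrist_force: [0.9, 0.6, -1.1]
opening: 0.51
grasp_force: 0.0
```

Emit:
apply_moves(plan=[[0,0,10,0,0.5],[0,0,5,0,0.5],[0,0,2,0,0.5],[3,0,0,0,0.5],[4,0,0,0,0.5],[5,0,0,0,0.5],[5,0,0,0,0.5],[5,0,0,0,0.5],[3,0,0,0,0.5],[0,0,0,0,0.5]])

```text
time_s: 63.25
tcp_pos: [0.4749, 0.1038, 0.2216]
eef_rot: [3.14, -0.004, 1.554]
wrist_force: [-7.1, 0.4, 43.7]
opening: 0.5
grasp_force: 22.0
```

Emit:
apply_moves(plan=[[0,0,0,0,0.5],[0,0,-12,0,0.5],[0,0,-5,0,0.5],[-12.5,0,0,0,0.5],[0,0,0,0,0.5],[0,0,0,0,0.5]])

```text
time_s: 63.75
tcp_pos: [0.4743, 0.0905, 0.2337]
eef_rot: [-3.14, 0.001, 1.552]
wrist_force: [0.5, 0.4, 0.2]
opening: 0.503
grasp_force: 0.0
```

```bash
python3 - <<'E'
from h import *
bm('w28',.097)
E
```

```text
t 63.75 grasp [0.474  0.0904 0.0664] rpy [-3.1398e+00  7.0000e-04  1.5517e+00] f [0.5 0.4 0.2] open 0.503 spin -0.0021 shift [ 6.6  0.9 11.4]
axes [[0.1003, 0.101], [0.1002, 0.1009], [0.0995, 0.1001], [0.0994, 0.0998]] ay 0.1001
[(89, 95), (74, 107), (65, 115), (57, 123), (51, 129), (45, 132), (39, 137), (34, 144), (29, 148), (24, 146), (19, 143), (14, 139), (9, 135), (4, 110), (0, 104), (-5, 97), (-11, 102), (-16, 86), (-23, 87), (-30, 82), (-40, 75), (-54, 65)]
edges [-0.3, 5.4] roll 2.5500000000000003
```

Emit:
apply_moves(plan=[[2,0,8,0,0.5],[0,0,4,0,0.5],[0,0,1.5,0,0.5],[3,0,0,0,0.5],[4,0,0,0,0.5],[5,0,0,0,0.5],[5,0,0,0,0.5],[5,0,0,0,0.5],[3,0,0,0,0.5],[0,0,0,0,0.5]])

```text
time_s: 64.63
tcp_pos: [0.4748, 0.1193, 0.2221]
eef_rot: [-3.141, -0.002, 1.555]
wrist_force: [-2.8, 0.6, 15.4]
opening: 0.499
grasp_force: 7.7
```

Emit:
apply_moves(plan=[[0,0,0,0,0.5],[0,0,-10,0,0.5],[0,0,-3.5,0,0.5],[-12.5,0,0,0,0.5],[0,0,0,0,0.5],[0,0,0,0,0.5]])

```text
time_s: 65.13
tcp_pos: [0.4747, 0.1051, 0.2344]
eef_rot: [-3.141, 0.0, 1.552]
wrist_force: [-0.3, 0.6, -0.1]
opening: 0.497
grasp_force: 0.0
```

Emit:
apply_moves(plan=[[0,0,8,0,0.5],[0,0,4,0,0.5],[0,0,1.5,0,0.5],[3,0,0,0,0.5],[4,0,0,0,0.5],[5,0,0,0,0.5],[5,0,0,0,0.5],[5,0,0,0,0.5],[3,0,0,0,0.5],[0,0,0,0,0.5]])

```text
time_s: 65.97
tcp_pos: [0.475, 0.1317, 0.2221]
eef_rot: [-3.141, -0.002, 1.555]
wrist_force: [-3.2, -0.3, 13.4]
opening: 0.501
grasp_force: 7.1
```

Emit:
apply_moves(plan=[[0,0,0,0,0.5],[0,0,-12,0,0.5],[0,0,-20,0,0.5],[-20,0,-15,0,0.5],[-35,0,0,0,0.5],[0,0,0,0,0.5],[0,0,0,0,0.5],[0,0,0,0,0.5]])

```text
time_s: 66.63
tcp_pos: [0.4741, 0.0759, 0.2675]
eef_rot: [-3.14, -0.0, 1.553]
wrist_force: [0.3, -0.0, -0.1]
opening: 0.497
grasp_force: 0.0
```

```bash
python3 - <<'E'
from h import *
bm('w29',.125)
E
```

```text
t 66.63 grasp [0.4738 0.076  0.1002] rpy [-3.1401e+00 -4.0000e-04  1.5532e+00] f [ 0.3 -0.  -0.1] open 0.497 spin -0.0006 shift [49.   0.4 45.2]
axes [[0.1298, 0.1303], [0.1298, 0.1302], [0.1291, 0.1294], [0.1289, 0.1294]] ay 0.1296
[(76, 92), (61, 94), (51, 102), (43, 107), (36, 85), (30, 141), (24, 253), (19, 253), (13, 253), (8, 253), (3, 253), (-2, 253), (-7, 253), (-13, 253), (-19, 253), (-25, 253), (-32, 253), (-40, 253), (-49, 246), (-62, 84)]
edges [30.2, -56.2] roll -13.000000000000002
```

Emit:
apply_moves(plan=[[26,0,0,0,0.5],[24.5,0,15,0,0.5],[0,0,15,0,0.5],[0,0,10,0,0.5],[0,0,4,0,0.5],[0,0,2,0,0.5],[0,0,1.5,0,0.5],[0,0,0,0,0.5],[0,0,0,0,0.5]])

```text
time_s: 67.43
tcp_pos: [0.4743, 0.1254, 0.2221]
eef_rot: [-3.139, -0.001, 1.553]
wrist_force: [-3.8, 1.6, 13.1]
opening: 0.501
grasp_force: 6.5
```

Emit:
apply_moves(plan=[[3,0,0,0,0.5],[3,0,0,0,0.5],[2.8,0,0,0,0.5],[0,0,0,0,0.5],[0,0,0,0,0.5],[0,0,-12,0,0.5],[0,0,-20,0,0.5],[-20,0,-15,0,0.85],[-35,0,0,0,0.85]])

```text
time_s: 68.18
tcp_pos: [0.4755, 0.0825, 0.27]
eef_rot: [3.136, -0.003, 1.561]
wrist_force: [1.0, -1.5, 0.0]
opening: 0.598
grasp_force: 0.0
```

Emit:
apply_moves(plan=[[0,0,0,0,0.85],[0,0,0,0,0.85],[0,0,0,0,0.85],[0,0,0,0,0.85]])

```text
time_s: 68.52
tcp_pos: [0.4742, 0.0805, 0.2674]
eef_rot: [-3.141, -0.0, 1.554]
wrist_force: [-0.7, 0.6, -0.5]
opening: 0.837
grasp_force: 0.0
```

```bash
python3 - <<'E'
from h import *
bm('w30',.133)
E
```

```text
t 68.52 grasp [0.4741 0.0805 0.1001] rpy [-3.1409e+00 -5.0000e-04  1.5542e+00] f [-0.7  0.6 -0.5] open 0.837 spin 0.0004 shift [52.5 -0.  45.1]
axes [[0.1332, 0.1338], [0.1331, 0.1337], [0.1325, 0.1329], [0.1323, 0.1329]] ay 0.1331
[(75, 86), (61, 90), (51, 90), (43, 81), (36, 240), (30, 254), (24, 254), (19, 254), (13, 254), (8, 254), (3, 254), (-2, 254), (-7, 254), (-13, 253), (-19, 253), (-25, 253), (-32, 253), (-40, 251), (-49, 96), (-62, 59)]
edges [39.7, -46.2] roll -3.25
```

Emit:
apply_moves(plan=[[26,0,0,0,0.5],[24.5,0,15,0,0.5],[0,0,15,0,0.5],[0,0,10,0,0.5],[0,0,4,0,0.5],[0,0,2,0,0.5],[0,0,1.5,0,0.5],[0,0,0,0,0.5],[0,0,0,0,0.5]])

```text
time_s: 69.32
tcp_pos: [0.4756, 0.1294, 0.2221]
eef_rot: [3.14, -0.001, 1.551]
wrist_force: [-2.5, 0.4, 14.0]
opening: 0.503
grasp_force: 6.6
```

Emit:
apply_moves(plan=[[1.2,0,0,0,0.5],[1.2,0,0,0,0.5],[1,0,0,0,0.5],[0,0,0,0,0.5],[0,0,0,0,0.5],[0,0,-12,0,0.5],[0,0,-20,0,0.5],[-20,0,-15,0,0.85],[-35,0,0,0,0.85]])

```text
time_s: 70.07
tcp_pos: [0.4755, 0.0812, 0.2696]
eef_rot: [3.136, -0.003, 1.56]
wrist_force: [0.6, -0.5, -0.2]
opening: 0.598
grasp_force: 0.0
```

Emit:
apply_moves(plan=[[0,0,0,0,0.85],[0,0,0,0,0.85],[0,0,0,0,0.85],[0,0,0,0,0.85]])

```text
time_s: 70.4
tcp_pos: [0.4742, 0.0793, 0.267]
eef_rot: [-3.141, -0.0, 1.554]
wrist_force: [0.1, 0.8, 0.6]
opening: 0.835
grasp_force: 0.0
```

```bash
python3 - <<'E'
from h import *
bm('w31',.134)
E
```

```text
t 70.4 grasp [0.4741 0.0794 0.0997] rpy [-3.1410e+00 -5.0000e-04  1.5541e+00] f [0.1 0.8 0.6] open 0.835 spin 0.0003 shift [54.6 -0.  44.7]
axes [[0.134, 0.1349], [0.134, 0.1347], [0.1332, 0.1339], [0.1331, 0.1339]] ay 0.134
[(78, 82), (62, 90), (52, 84), (44, 107), (37, 252), (31, 254), (25, 254), (19, 254), (14, 254), (8, 254), (3, 254), (-3, 254), (-9, 254), (-14, 254), (-20, 254), (-26, 253), (-33, 254), (-41, 211), (-50, 79), (-64, 58)]
edges [42.5, -43.6] roll -0.5500000000000007
```

Emit:
apply_moves(plan=[[27,0,0,0,0.85],[26.8,0,10,0,0.85],[0,0,25,0,0.85],[0,0,25,0,0.85],[0,0,11,0,0.85],[0,0,4,0,0.85],[0,0,0,0,0.85],[0,0,0,0,0.6],[0,0,0,0,0.6],[0,0,0,0,0.6]], squeeze=25)

```text
time_s: 71.28
tcp_pos: [0.4756, 0.1325, 0.1931]
eef_rot: [3.14, -0.001, 1.553]
wrist_force: [-0.7, -0.8, -0.7]
opening: 0.685
grasp_force: 25.4
```

Emit:
apply_moves(plan=[[0,0,0,0,0.6],[0,0,0,0,0.6],[0,0,-10,0,0.6],[0,0,-30,0,0.6],[0,0,-40,0,0.6],[0,0,-40,0,0.6],[0,0,-20,0,0.6]])

```text
time_s: 71.87
tcp_pos: [0.4754, 0.132, 0.3361]
eef_rot: [3.137, -0.001, 1.552]
wrist_force: [0.9, -0.7, -4.1]
opening: 0.688
grasp_force: 25.0
```

Emit:
apply_moves(plan=[[-36.8,11.7,0,0,0.6],[-36.8,11.7,0,0,0.6],[-36.8,11.7,0,0,0.6],[-36.8,11.7,0,0,0.6],[-36.8,11.7,0,0,0.6],[-36.8,11.7,0,0,0.6],[-36.8,11.7,0,0,0.6],[-36.8,11.7,0,0,0.6],[-36.8,11.7,0,0,0.6],[-36.8,11.7,0,0,0.6]])

```text
time_s: 72.7
tcp_pos: [0.585, -0.2389, 0.3315]
eef_rot: [-3.138, -0.002, 1.553]
wrist_force: [0.6, -0.1, -5.7]
opening: 0.687
grasp_force: 25.0
```

Emit:
apply_moves(plan=[[-36.8,11.7,0,0,0.6],[-36.8,11.7,0,0,0.6],[0,0,25,0,0.6],[0,0,30,0,0.6],[0,0,25,0,0.6],[0,0,12,0,0.6],[0,0,0,0,0.6],[0,0,0,0,0.6],[0,0,0,0,0.6]])

```text
time_s: 73.45
tcp_pos: [0.6084, -0.3119, 0.2421]
eef_rot: [3.139, 0.002, 1.553]
wrist_force: [0.2, -1.3, -5.0]
opening: 0.685
grasp_force: 25.0
```

```bash
python3 - <<'E'
from h import *
go(.6070,-.3107,.0547,np.pi/2+JY)
E
```

```text
t 73.45 grasp [ 0.6088 -0.3123  0.0748] rpy [3.1389e+00 2.0000e-03 1.5534e+00] f [ 0.2 -1.3 -5. ] open 0.685 spin -0.0004 shift [ 1.6 -1.9 20.1]
```

Emit:
apply_moves(plan=[[1.4,-1.2,10,0,0.6],[0,0,6,0,0.6],[0,0,3,0,0.6],[0,0,1,0,0.6],[0,0,1,0,0.6],[0,0,0,0,0.6],[0,0,0,0,0.6]])

```text
time_s: 74.03
tcp_pos: [0.6069, -0.3112, 0.2228]
eef_rot: [3.139, 0.002, 1.554]
wrist_force: [-2.7, 1.1, 8.5]
opening: 0.688
grasp_force: 25.0
```

Emit:
apply_moves(plan=[[0,0,0.5,0,0.6],[0,0,0,0,0.6],[0,0,0,0,0.6]])

```text
time_s: 74.28
tcp_pos: [0.6069, -0.3112, 0.2228]
eef_rot: [3.139, 0.002, 1.554]
wrist_force: [-2.9, 1.4, 11.4]
opening: 0.688
grasp_force: 25.0
```

Emit:
apply_moves(plan=[[0.2,0,-2,0,0.6],[0,0,0,0,0.6],[0,0,0,0,0.85],[0,0,0,0,0.85],[0,0,0,0,0.85],[0,0,-15,0,0.85],[0,0,-35,0,0.85],[-30,0,-25,0,0.85],[-20,0,0,0,0.85],[0,0,0,0,0.85]])

```text
time_s: 75.12
tcp_pos: [0.6041, -0.3656, 0.298]
eef_rot: [3.139, 0.008, 1.547]
wrist_force: [-0.2, -0.8, -0.2]
opening: 0.851
grasp_force: 0.0
```

Emit:
apply_moves(plan=[[0,0,0,0,0.85],[0,0,0,0,0.85],[0,0,0,0,0.85]])

```text
time_s: 75.37
tcp_pos: [0.6063, -0.358, 0.2942]
eef_rot: [-3.14, -0.003, 1.555]
wrist_force: [-0.1, 0.3, 0.5]
opening: 0.851
grasp_force: 0.0
```

```bash
python3 - <<'E'
from h import *
p,i=snap('wrist','w32'); jroll(p,i,.607,-.311)
p,i=snap('top','t2')
# plate on bench: bright, unsaturated, in region near robot
h=cv2.cvtColor(i,cv2.COLOR_RGB2HSV); m=((h[:,:,1]<45)&(h[:,:,2]>150)).astype(np.uint8); n,l,s,c=cv2.connectedComponentsWithStats(m)
for j in range(1,n):
    if s[j][4]>150:
        ct=cv2.findContours((l==j).astype(np.uint8),0,1)[0][0]; b=cv2.boxPoints(cv2.minAreaRect(ct)); print(s[j],[hit(p,*q,.008)[:2].round(3).tolist() for q in b])
E
```

```text
(-0.029, np.float64(-0.3098), 3, np.float64(-0.3097), 13)
(-0.023, np.float64(-0.3068), 10, np.float64(-0.3099), 13)
(-0.02, np.float64(-0.3069), 11, np.float64(-0.3099), 13)
(0.02, np.float64(-0.3068), 17, np.float64(-0.3105), 14)
(0.023, np.float64(-0.3065), 16, np.float64(-0.3105), 14)
(0.029, np.float64(-0.3055), 4, np.float64(-0.3107), 4)
axis -0.312 edges [49.2, -35.0] roll 7.100000000000001
axis -0.311 edges [44.7, -39.6] roll 2.5500000000000007
axis -0.31 edges [40.6, -44.7] roll -2.0500000000000007
[    0     0   640   171 56435] [[1.318, 0.74], [1.06, -0.92], [0.605, -0.793], [0.842, 0.75]]
[ 275  126   50   48 1791] [[0.854, 0.068], [0.836, -0.052], [0.714, -0.034], [0.732, 0.084]]
[225 145  33  32 376] [[0.795, 0.203], [0.818, 0.145], [0.759, 0.124], [0.736, 0.181]]
[421 184  19  25 348] [[0.647, -0.261], [0.649, -0.3], [0.586, -0.299], [0.585, -0.261]]
[ 598  185   42   45 1570] [[0.583, -0.685], [0.568, -0.783], [0.462, -0.754], [0.477, -0.658]]
[389 188  20  26 393] [[0.649, -0.183], [0.649, -0.223], [0.587, -0.221], [0.587, -0.181]]
[409 189  13  15 155] [[0.64, -0.23
[... 256 characters left out ...]
[[0.52, -0.593], [0.561, -0.67], [0.463, -0.712], [0.424, -0.637]]
[104 198  37  14 355] [[0.725, 0.506], [0.725, 0.417], [0.698, 0.416], [0.698, 0.504]]
[483 233  27  46 663] [[0.411, -0.361], [0.506, -0.411], [0.489, -0.446], [0.395, -0.395]]
[ 306  248   90   38 2216] [[0.508, 0.041], [0.505, -0.172], [0.443, -0.169], [0.445, 0.042]]
[ 62 292 117  84 929] [[0.505, 0.62], [0.52, 0.608], [0.303, 0.353], [0.288, 0.366]]
[594 316  42  20 243] [[0.247, -0.587], [0.269, -0.686], [0.256, -0.688], [0.234, -0.589]]
[ 604  327   36   58 1275] [[0.224, -0.605], [0.241, -0.691], [0.136, -0.702], [0.12, -0.617]]
[578 352  32  41 440] [[0.203, -0.539], [0.215, -0.599], [0.125, -0.611], [0.113, -0.552]]
```

```bash
python3 - <<'E'
from h import *
go(.496,-.116,.19,np.pi/2+JY)
E
```

```text
t 75.47 grasp [ 0.6061 -0.358   0.1274] rpy [-3.1405e+00 -2.0000e-03  1.5551e+00] f [ 0.3  0.2 -0.1] open 0.85 spin 0.0013 shift [ 240.1 -114.2  -62.6]
```

Emit:
apply_moves(plan=[[0,0,-32,0,1],[0,0,-31,0,1],[34,-16,0,0,1],[34,-16,0,0,1],[34,-16,0,0,1],[34,-16,0,0,1],[34,-16,0,0,1],[34,-16,0,0,1],[36,-18,0,0,1]])

```text
time_s: 76.22
tcp_pos: [0.4952, -0.1159, 0.3586]
eef_rot: [3.141, -0.0, 1.554]
wrist_force: [1.4, 0.3, -0.1]
opening: 1.0
grasp_force: 0.0
```

Emit:
apply_moves(plan=[[0,0,0,0,1],[0,0,0,0,1],[0,0,0,0,1],[0,0,0,0,1]])

```text
time_s: 76.55
tcp_pos: [0.4965, -0.1192, 0.3589]
eef_rot: [3.141, 0.001, 1.552]
wrist_force: [0.3, 0.4, 0.3]
opening: 1.004
grasp_force: 0.0
```

```bash
python3 - <<'E'
from h import *
go(.496,-.116,.19,np.pi/2+JY)
p,i=snap('wrist','w33'); g=i.mean(2); h=cv2.cvtColor(i,cv2.COLOR_RGB2HSV)
m=((h[:,:,1]<60)&(h[:,:,2]>150)).astype(np.uint8); m[300:]=0
n,l,s,c=cv2.connectedComponentsWithStats(m); j=1+int(np.argmax(s[1:,4])); print(s[j])
for y in(.02,0,-.03,-.06,-.10,-.14,-.17):
    v=int(proj(p,[.475,y,.008])[1])
    if 0<=v<300:
        us=np.where(l[v]==j)[0]; a,b=us.min(),us.max()+1; print(y,v,a,b,hit(p,a,v,.008)[:2].round(4),hit(p,b,v,.008)[:2].round(4))
# dark holes inside plate
inner=cv2.morphologyEx((l==j).astype(np.uint8),cv2.MORPH_CLOSE,np.ones((25,25)))
d=((g<110)&(inner>0)).astype(np.uint8); n,l2,s2,c2=cv2.connectedComponentsWithStats(d)
for k in range(1,n):
    if s2[k][4]>25: print('hole',s2[k].tolist(),c2[k].round(1),hit(p,*c2[k],.008)[:2].round(4))
cv2.imwrite('pics/w33.png',i[:,:,::-1])
E
```

```text
t 76.55 grasp [ 0.4967 -0.1194  0.1916] rpy [3.1405e+00 1.3000e-03 1.5516e+00] f [0.3 0.4 0.3] open 1.004 spin -0.0022 shift [ 3.4 -0.7  1.6]
[  253    27    75   273 17592]
0.02 52 254 327 [0.4459 0.0212] [0.506  0.0201]
0 79 255 327 [0.4454 0.0006] [ 5.058e-01 -5.000e-04]
-0.03 116 257 327 [ 0.4453 -0.0289] [ 0.5054 -0.03  ]
-0.06 152 258 327 [ 0.4443 -0.059 ] [ 0.5051 -0.0602]
-0.1 197 260 327 [ 0.4437 -0.0989] [ 0.5046 -0.1   ]
-0.14 239 263 328 [ 0.4442 -0.1385] [ 0.505  -0.1396]
-0.17 270 264 328 [ 0.4433 -0.1693] [ 0.5047 -0.1704]
hole [284, 81, 14, 14, 157] [290.8  87.5] [ 0.4752 -0.0066]
hole [283, 123, 19, 20, 301] [292.  132.4] [ 0.4749 -0.043 ]
hole [286, 210, 18, 18, 236] [294.3 218. ] [ 0.4741 -0.119 ]
hole [288, 287, 17, 13, 142] [295.7 292.6] [ 0.473  -0.1931]
```

View pics/w33.png

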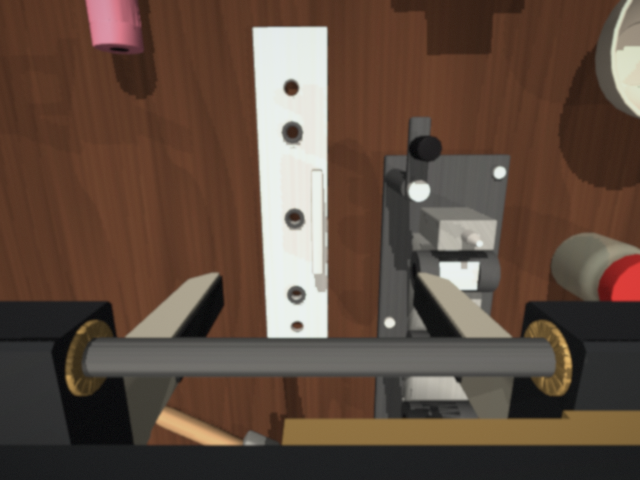

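```bash
python3 - <<'E'
from h import *
P=[(r.camera_params('wrist'),419,191),(wp((.6287,-.2316,.3958),(-3.1394,-.0019,1.5518)),223,28),(r.camera_params('top'),355,220.6),(r.camera_params('side'),356,261)]
def tri(Q):
    A=np.zeros((3,3));b=np.zeros(3)
    for p,u,v in Q:
        o,d=ray(p,u,v); d/=np.linalg.norm(d); M=np.eye(3)-np.outer(d,d); A+=M;b+=M@o
    return np.linalg.solve(A,b).round(4)
print(tri(P),tri(P[:2]),tri(P[2:]))
# knob in w33
print(hit(P[0][0],426,148,.111))
i=load('s1'); c=i[235:300,350:366].max(2); print(c[:,6].tolist())
E
```

```text
[ 0.5646 -0.0841  0.0888] [ 0.5639 -0.0841  0.0949] [ 0.5661 -0.0837  0.0858]
[ 0.56239145 -0.05572878  0.111     ]
[137, 138, 140, 139, 139, 132, 122, 123, 166, 173, 152, 135, 108, 83, 78, 79, 108, 121, 131, 134, 104, 86, 113, 244, 253, 253, 245, 219, 172, 104, 73, 68, 72, 78, 78, 77, 77, 79, 77, 76, 76, 77, 75, 76, 74, 74, 74, 73, 73, 71, 73, 72, 68, 70, 70, 70, 69, 70, 86, 99, 93, 79, 74, 84, 97]
```

Emit:
apply_moves(plan=[[2,-1,30,0,0.8],[0,0,35,0,0.6],[0,0,35,0,0.5],[0,0,30,0,0.4],[0,0,18,0,0.4],[0,0,7,0,0.4],[0,0,0,0,0.4],[0,0,0,0,0.4]], squeeze=50)

```text
time_s: 77.27
tcp_pos: [0.4955, -0.117, 0.204]
eef_rot: [3.141, 0.001, 1.552]
wrist_force: [0.4, 0.3, -0.2]
opening: 0.476
grasp_force: 0.0
```

```bash
python3 - <<'E'
from h import *
go(.4956,-.1173,.036,1.5535)
E
```

```text
t 77.27 grasp [ 0.4957 -0.1171  0.0367] rpy [3.1408e+00 7.0000e-04 1.5517e+00] f [ 0.4  0.3 -0.2] open 0.476 spin -0.0018 shift [-0.2 -0.1  0.7]
```

Emit:
apply_moves(plan=[[0,0,0,0,0],[0,0,0,0,0],[0,0,0,0,0],[0,0,0,0,0],[0,0,0,0,0],[0,0,0,0,0],[0,0,0,0,0],[0,0,0,0,0]])

```text
time_s: 77.93
tcp_pos: [0.4954, -0.1159, 0.2042]
eef_rot: [3.14, 0.0, 1.554]
wrist_force: [-1.0, 0.1, 6.0]
opening: 0.103
grasp_force: 50.0
```

```bash
python3 - <<'E'
from h import *
go(.6305,-.2323,.104,1.5518)
E
```

```text
t 77.93 grasp [ 0.4955 -0.1159  0.0369] rpy [3.1405 0.     1.5536] f [-1.   0.1  6. ] open 0.103 spin 0.0018 shift [-113.8  137.1  -67.1]
```

Emit:
apply_moves(plan=[[0,0,-10,0,0],[0,0,-25,0,0],[0,0,-35,0,0],[0,0,-35,0,0],[0,0,-20,0,0],[0,0,0,0,0],[0,0,0,0,0]])

```text
time_s: 78.52
tcp_pos: [0.4946, -0.1158, 0.3289]
eef_rot: [3.141, -0.0, 1.553]
wrist_force: [-0.1, 0.1, -3.5]
opening: 0.107
grasp_force: 50.0
```

Emit:
apply_moves(plan=[[-12,15,0,0,0],[-25,30,0,0,0],[-25,30,0,0,0],[-25,30,0,0,0],[-15,20,0,0,0],[-10.4,12.2,0,0,0],[0,0,0,0,0],[0,0,0,0,0],[0,0,0,0,0],[0,0,0,0,0]])

```text
time_s: 79.35
tcp_pos: [0.6294, -0.2295, 0.3273]
eef_rot: [-3.138, -0.002, 1.554]
wrist_force: [-0.3, 0.1, -3.8]
opening: 0.102
grasp_force: 50.0
```

```bash
python3 - <<'E'
from h import *
go(.6305,-.2309,.1049,1.5518)
p,i=snap('wrist','w34'); g=i.mean(2); m=(i.min(2)>150).astype(np.uint8); m[300:]=0
inner=cv2.morphologyEx(m,cv2.MORPH_CLOSE,np.ones((31,31))); d=((g<130)&(inner>0)).astype(np.uint8); n,l2,s2,c2=cv2.connectedComponentsWithStats(d)
zt=r.observe()['tcp_pos'][2]-.167-.0369+.008
for k in range(1,n):
    if s2[k][4]>25: print('hole',s2[k].tolist(),c2[k].round(1),hit(p,*c2[k],zt)[:2].round(4))
E
```

```text
t 79.35 grasp [ 0.6289 -0.2291  0.16  ] rpy [-3.1382e+00 -2.3000e-03  1.5538e+00] f [-0.3  0.1 -3.8] open 0.102 spin 0.002 shift [-1.7  1.7 55.1]
hole [340, 18, 11, 16, 123] [343.5  25.4] [ 0.641  -0.1118]
hole [256, 32, 29, 26, 623] [269.8  45.6] [ 0.609  -0.1191]
hole [253, 113, 40, 42, 918] [271.6 133.7] [ 0.608  -0.1559]
hole [337, 217, 11, 13, 102] [341.4 223.1] [ 0.6401 -0.1986]
hole [265, 270, 24, 7, 119] [277.  273.7] [ 0.6074 -0.2245]
hole [260, 278, 4, 20, 54] [262.  287.1] [ 0.5993 -0.2316]
```

Emit:
apply_moves(plan=[[-1.7,1.7,10,0.002,0],[0,0,10,0,0],[0,0,10,0,0],[0,0,5,0,0],[0,0,3,0,0],[0,0,0,0,0],[0,0,0,0,0],[0,0,0,0,0]])

```text
time_s: 80.07
tcp_pos: [0.6321, -0.2327, 0.2912]
eef_rot: [3.141, 0.001, 1.551]
wrist_force: [-0.4, 0.6, -3.5]
opening: 0.103
grasp_force: 50.0
```

```bash
python3 - <<'E'
from h import *
go(.6305,-.2309,.1049,1.5518)
E
```

```text
t 80.07 grasp [ 0.6323 -0.2328  0.1239] rpy [3.1406e+00 5.0000e-04 1.5511e+00] f [-0.4  0.6 -3.5] open 0.103 spin -0.0007 shift [ 1.9 -1.8 19. ]
```

Emit:
apply_moves(plan=[[1.5,-1.5,0,0,0],[0,0,3,0,0],[0,0,3,0,0],[0,0,3,0,0],[0,0,0,0,0],[0,0,0,0,0]])

```text
time_s: 80.57
tcp_pos: [0.6304, -0.2309, 0.2813]
eef_rot: [-3.141, -0.0, 1.551]
wrist_force: [-0.4, 0.6, -2.7]
opening: 0.103
grasp_force: 50.0
```

```bash
python3 - <<'E'
from h import *
go(.6305,-.2309,.1049,1.5518)
p,i=snap('wrist','w35'); cv2.imwrite('pics/w35c.png',i[:300,180:420,::-1])
g=i.mean(2); zt=.2*0+r.observe()['tcp_pos'][2]-.167-.0369+.008
# hole at y=.112: dark ring with pin inside
u,v=[int(x) for x in proj(p,[.6101,-.1195,zt])]; print(u,v); print(g[max(0,v-24):v+24:2,u-24:u+24:2].astype(int))
E
```

```text
t 80.57 grasp [ 0.6302 -0.2309  0.114 ] rpy [-3.1408e+00 -2.0000e-04  1.5511e+00] f [-0.4  0.6 -2.7] open 0.103 spin -0.0007 shift [0.  0.3 9.1]
268 42
[[232 231 230 230 230 230 231 231 230 230 229 230 229 230 231 231 230 231
  230 230 230 230 230 231]
 [232 231 231 231 230 230 230 231 231 230 229 230 230 231 230 231 231 231
  230 230 230 230 230 231]
 [231 232 231 231 231 231 231 231 231 230 230 230 230 231 231 231 231 231
  230 230 230 230 231 231]
 [231 231 231 231 231 231 231 231 231 230 230 230 230 231 231 231 231 231
  231 230 230 230 230 230]
 [232 232 231 231 231 231 231 231 231 230 231 231 230 230 231 231 232 231
  231 231 230 230 231 231]
 [232 232 231 232 231 231 232 231 231 231 228 225 223 223 225 228 231 231
  231 230 231 231 231 231]
 [232 232 231 232 232 231 232 231 228 219 196 170 158 158 169 191 218 227
  230 231 231 231 231 231]
 [232 232 232 232 232 232 231 228 200 156 135 119 114 113 121 135 158 188
  222 230 230 231 231 231]
 [232 232 232 231 231 232 228 199 152 124 101  89  85  86  89  98 120 147
  182 220 230 231 232 231]
 [233 232 232 232 231 229 209 155 119  
[... 776 characters left out ...]
33 234 233 230 206 145  99 137 134 169 217 225 213 143  98 100 107
  117 115 154 216 231 233]
 [233 233 233 233 232 221 178 114 129 121 115 133 143 127  99  94  96 100
  100 100 171 224 233 233]
 [233 233 234 234 233 230 210 155 138 123 109 106 104  98  94  94  95  96
  101 124 203 229 233 233]
 [233 234 234 233 233 233 227 202 149 122 109 105 102 100  96  94  93  90
  107 175 224 232 233 234]
 [233 234 234 233 234 233 232 225 190 150 123 105 103 101  97  93  85 112
  170 221 231 232 233 233]
 [234 233 233 234 233 234 234 232 225 210 173 124 106 102  98  91 111 187
  227 231 233 232 233 233]
 [234 234 234 234 234 233 234 234 233 230 223 200 156 115 112 123 183 228
  233 233 233 232 233 233]]
```

The pin tip stands in the middle of the plate's hole; lower on.

Emit:
apply_moves(plan=[[0,0,3,0,0],[0,0,2.5,0,0],[0,0,2,0,0],[0,0,0,0,0],[0,0,0,0,0]])

```text
time_s: 81.03
tcp_pos: [0.6304, -0.2309, 0.2739]
eef_rot: [-3.141, -0.0, 1.551]
wrist_force: [0.5, -0.5, -4.3]
opening: 0.103
grasp_force: 50.0
```

Emit:
apply_moves(plan=[[0,0,1,0,0],[0,0,0,0,0],[0,0,0,0,0]])

```text
time_s: 81.28
tcp_pos: [0.6305, -0.231, 0.2732]
eef_rot: [3.142, 0.0, 1.551]
wrist_force: [-0.6, -0.0, -4.0]
opening: 0.1
grasp_force: 50.0
```

Emit:
apply_moves(plan=[[0,0,1,0,0],[0,0,0,0,0],[0,0,0,0,0]])

```text
time_s: 81.53
tcp_pos: [0.6306, -0.231, 0.2724]
eef_rot: [3.141, 0.0, 1.551]
wrist_force: [-0.1, -0.8, -2.0]
opening: 0.103
grasp_force: 50.0
```

Nearly seated; press on softly, then release.

Emit:
apply_moves(plan=[[0,0,0.8,0,0],[0,0,0,0,0],[0,0,0,0,0]])

```text
time_s: 81.78
tcp_pos: [0.6306, -0.2311, 0.2723]
eef_rot: [3.141, 0.0, 1.551]
wrist_force: [-1.1, 0.6, 3.1]
opening: 0.103
grasp_force: 50.0
```

Emit:
apply_moves(plan=[[0,0,0.8,0,0],[0,0,0,0,0],[0,0,0,0,0]])

```text
time_s: 82.03
tcp_pos: [0.6305, -0.2311, 0.2723]
eef_rot: [3.14, 0.0, 1.551]
wrist_force: [-2.3, 0.7, 7.5]
opening: 0.102
grasp_force: 50.0
```

Emit:
apply_moves(plan=[[0,0,0,0,0.4],[0,0,0,0,0.4],[0,0,0,0,0.4],[0,0,0,0,0.4],[0,0,-15,0,0.5],[0,0,-35,0,0.5],[0,0,-35,0,0.5],[0,0,-30,0,0.5],[0,0,0,0,0.5],[0,0,0,0,0.5]])

```text
time_s: 82.87
tcp_pos: [0.6307, -0.2314, 0.3877]
eef_rot: [3.137, 0.002, 1.551]
wrist_force: [-0.6, -0.3, -0.4]
opening: 0.499
grasp_force: 0.0
```

```bash
python3 - <<'E'
from h import *
k=jig(-.046,.178); print(k); go(*k,.16,np.pi/4-.02)
p,i=snap('wrist','w36'); g=i.mean(2); m=(i.min(2)>150).astype(np.uint8); m[300:]=0
inner=cv2.morphologyEx(m,cv2.MORPH_CLOSE,np.ones((21,21))); d=((g<130)&(inner>0)).astype(np.uint8); n,l2,s2,c2=cv2.connectedComponentsWithStats(d)
for q in range(1,n):
    if s2[q][4]>15: print('hole',s2[q].tolist(),c2[q].round(1),hit(p,*c2[q],.076)[:2].round(4))
# plate width in px at two rows vs expected at z=.076
for y in(-.10,-.19,-.27):
    v=int(proj(p,[.61,y,.076])[1]); us=np.where(i[v].min(1)>170)[0]; us=us[(us>230)&(us<420)]; print(v,us.min(),us.max(), [round(float(hit(p,u,v,.076)[0]),4) for u in(us.min(),us.max()+1)])
E
```

```text
[ 0.5655325  -0.05474376]
t 82.87 grasp [ 0.6314 -0.2317  0.2204] rpy [3.1372e+00 1.8000e-03 1.5511e+00] f [-0.6 -0.3 -0.4] open 0.499 spin 0.7857 shift [  75.1 -173.3   60.4]
hole [225, 16, 19, 13, 239] [234.3  22. ] [ 0.5746 -0.0799]
hole [330, 36, 9, 13, 93] [333.2  42. ] [ 0.6448 -0.094 ]
hole [281, 75, 15, 20, 131] [289.2  86.3] [ 0.612  -0.1232]
hole [278, 123, 23, 25, 300] [288.5 135.1] [ 0.61   -0.1581]
hole [329, 201, 9, 11, 79] [332.2 206. ] [ 0.643  -0.2137]
hole [281, 221, 21, 21, 254] [290.8 231.4] [ 0.6089 -0.2342]
52 246 328 [0.5816, 0.6418]
177 252 327 [0.58, 0.6399]
272 257 327 [0.579, 0.639]
```

Emit:
apply_moves(plan=[[0,0,0,0.12,0.5],[0,0,0,0.12,0.5],[0,0,0,0.12,0.5],[0,0,0,0.12,0.5],[0,0,0,0.12,0.5],[0,0,0,0.12,0.5],[0,0,0,0.066,0.5]])

```text
time_s: 83.5
tcp_pos: [0.6302, -0.2304, 0.3828]
eef_rot: [-3.137, 0.002, 0.76]
wrist_force: [-0.7, 0.5, -1.0]
opening: 0.502
grasp_force: 0.0
```

Emit:
apply_moves(plan=[[15,-34.7,0,0,0.5],[15,-34.7,0,0,0.5],[15,-34.7,0,0,0.5],[15,-34.7,0,0,0.5],[15,-34.7,0,0,0.5],[0,0,30,0,0.5],[0,0,0,0,0.5],[0,0,0,0,0.5],[0,0,0,0,0.5]])

```text
time_s: 84.25
tcp_pos: [0.5644, -0.0557, 0.3555]
eef_rot: [3.141, 0.002, 0.762]
wrist_force: [0.0, -0.1, -0.4]
opening: 0.501
grasp_force: 0.0
```

```bash
python3 - <<'E'
from h import *
go(.564,-.055,.114,np.pi/4-.02)
p,i=snap('wrist','w37'); u,v=[int(x) for x in proj(p,[.564,-.055,.111])]; m=(i.max(2)<50).astype(np.uint8); m[280:]=0
n,l,s,c=cv2.connectedComponentsWithStats(m)
for k in range(1,n):
    if s[k][4]>60: print(s[k].tolist(),c[k].round(1),hit(p,*c[k],.111)[:2].round(4))
print(u,v)
psi=.7654;cc,nn=np.cos(psi),np.sin(psi); last=None
for a in np.linspace(0.05,1.6,10):
    q=jig(-.046+.028*np.sin(a),.150+.028*np.cos(a))
    if last is not None: d=(q-last)*1000; print((cc*d[0]+nn*d[1]).round(1),(nn*d[0]-cc*d[1]).round(1))
    last=q
print(last)
E
```

```text
t 84.25 grasp [ 0.5643 -0.056   0.1882] rpy [3.1407e+00 2.0000e-03 7.6220e-01] f [ 0.  -0.1 -0.4] open 0.501 spin -0.0032 shift [ 0.5 -0.9 74.2]
[308, 232, 23, 29, 540] [318.8 246.1] [ 0.5678 -0.0537]
[335, 234, 20, 20, 204] [345.3 244.1] [ 0.5805 -0.065 ]
316 251
2.9 3.8
2.2 4.3
1.5 4.6
0.7 4.8
-0.2 4.8
-1.0 4.7
-1.8 4.5
-2.5 4.1
-3.2 3.6
[ 0.59302664 -0.08403295]
```

Emit:
apply_moves(plan=[[1.5,0,30,0,0.5],[0,0,28,0,0.5],[0,0,16,0,0.5],[0,0,0,0,0.2],[0,0,0,0,0],[0,0,0,0,0],[0,0,0,0,0],[0,0,0,0,0],[0,0,0,0,0],[0,0,0,0,0]], squeeze=12)

```text
time_s: 85.13
tcp_pos: [0.5662, -0.0536, 0.283]
eef_rot: [3.138, -0.002, 0.765]
wrist_force: [0.9, -1.9, 4.7]
opening: 0.168
grasp_force: 12.0
```

```bash
python3 - <<'E'
from h import *
go(.564,-.055,.114,np.pi/4-.02)
E
```

```text
t 85.13 grasp [ 0.5668 -0.0538  0.1157] rpy [ 3.1379e+00 -1.8000e-03  7.6480e-01] f [ 0.9 -1.9  4.7] open 0.168 spin -0.0006 shift [-2.9 -1.1  1.7]
```

Emit:
apply_moves(plan=[[2.9,3.8,0,0,0],[2.2,4.3,0,0,0],[1.5,4.6,0,0,0],[0.7,4.8,0,0,0],[-0.2,4.8,0,0,0],[-1,4.7,0,0,0],[-1.8,4.5,0,0,0],[-2.5,4.1,0,0,0],[-3.2,3.6,0,0,0],[0,0,0,0,0]])

```text
time_s: 85.97
tcp_pos: [0.5932, -0.0764, 0.2818]
eef_rot: [-3.134, -0.01, 0.769]
wrist_force: [3.0, 9.9, 2.1]
opening: 0.168
grasp_force: 12.0
```

Emit:
apply_moves(plan=[[0,0,0,0,0],[0,0,0,0,0],[0,0,0,0,0]])

```text
time_s: 86.22
tcp_pos: [0.5933, -0.0762, 0.2818]
eef_rot: [-3.135, -0.009, 0.769]
wrist_force: [2.3, 8.7, 2.4]
opening: 0.167
grasp_force: 12.0
```

```bash
python3 - <<'E'
from h import *
go(.592,-.083,.114,np.pi/4-.02)
E
```

```text
t 86.22 grasp [ 0.5936 -0.0744  0.1145] rpy [-3.1349 -0.009   0.7694] f [2.3 8.7 2.4] open 0.167 spin 0.004 shift [-7.1  5.1  0.5]
```

Emit:
apply_moves(plan=[[-2.5,2.5,0,0,0],[-2.5,2.5,0,0,0],[-2,2,0,0,0],[-1,1,0,0,0],[0,0,0,0,0],[0,0,0,0,0]])

```text
time_s: 86.72
tcp_pos: [0.5928, -0.0871, 0.2817]
eef_rot: [-3.133, -0.009, 0.77]
wrist_force: [0.4, 10.4, 4.2]
opening: 0.169
grasp_force: 12.0
```

```bash
python3 - <<'E'
from h import *
go(.592,-.083,.114,np.pi/4-.02)
E
```

```text
t 86.72 grasp [ 0.5928 -0.0851  0.1144] rpy [-3.1329 -0.0089  0.7699] f [ 0.4 10.4  4.2] open 0.169 spin 0.0045 shift [ 0.8 -2.1  0.4]
```

Emit:
apply_moves(plan=[[0,0,0,0,0.4],[0,0,0,0,0.4],[0,0,0,0,0.4],[0,0,0,0,0.4],[0,0,-20,0,0.5],[0,0,-35,0,0.5],[0,0,-35,0,0.5],[0,0,-30,0,0.5],[0,0,0,0,0.5],[0,0,0,0,0.5]])

```text
time_s: 87.55
tcp_pos: [0.5914, -0.0945, 0.4035]
eef_rot: [3.138, -0.002, 0.764]
wrist_force: [-0.2, 0.2, -0.0]
opening: 0.505
grasp_force: 0.0
```

```bash
python3 - <<'E'
from h import *
go(.592,-.083,.114,np.pi/4-.02)
p,i=snap('wrist','w38'); m=(i.max(2)<50).astype(np.uint8); m[280:]=0
n,l,s,c=cv2.connectedComponentsWithStats(m)
for k in range(1,n):
    if s[k][4]>40: print(s[k].tolist(),c[k].round(1),hit(p,*c[k],.105)[:2].round(4))
w=(i.min(2)>215).astype(np.uint8); w[280:]=0; n,l,s,c=cv2.connectedComponentsWithStats(w)
for k in range(1,n):
    if 60<s[k][4]<500: print('w',s[k].tolist(),hit(p,*c[k],.09)[:2].round(4))
p,a=snap('top','t3'); b=load('top0')[:,:,::-1]
d=np.abs(a.astype(int)-b).max(2)[165:240,335:495]; print('changed px in jig area vs start',(d>60).sum())
# plate bounds now and then
for f in (a,b):
    q=((f.min(2)>190)[170:225,335:495]).astype(np.uint8); ct=max(cv2.findContours(q,0,1)[0],key=cv2.contourArea); print(cv2.minAreaRect(ct))
E
```

```text
t 87.55 grasp [ 0.592  -0.0947  0.2362] rpy [ 3.138e+00 -2.000e-03  7.639e-01] f [-0.2  0.2 -0. ] open 0.505 spin -0.0015 shift [  8.1  -8.5 122.2]
[302, 212, 17, 20, 178] [310.7 221.3] [ 0.5949 -0.085 ]
w [346, 149, 11, 12, 98] [ 0.653  -0.0731]
w [277, 235, 17, 17, 235] [ 0.5641 -0.0842]
w [442, 249, 10, 10, 80] [ 0.6515 -0.1882]
changed px in jig area vs start 1204
((90.15385437011719, 21.730770111083984), (27.287641525268555, 118.45317077636719), 82.87498474121094)
((79.94923400878906, 23.10843276977539), (27.528928756713867, 140.43609619140625), 82.61395263671875)
```

```bash
python3 -c "
from rig import r
print(r.sign_off())"
```

```text
the job is handed in; nothing more can be done
None
```

I handed in the job at about 88 s. The three bushes lie in their own V grooves with flats up, measured within about 3° (worst is groove 1). The drill plate is down on both pins and the clamp is over its end. The gripper hit something at the start of the run, with a wrist force of about 87 N. That is under the 120 N limit, but if the gripper's body took that load rather than a finger it broke the 40 N limit.

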